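# Put the reamer away in its tub and park the tub in the dish rack

### The job

Pack the wooden citrus reamer away: lay it in the open glass tub, then swing the tub's hinged lid fully shut, and then push the closed tub along the counter, without lifting or tipping it, hinge end first, straight into the teal rack's low bay until it is fully home against the back of the bay. Leave everything else on the counter and in the rack where it is.

Things in the scene. Friction and masses are not known exactly. Their poses are not given: they have to be found in the camera images.
- reamer: Wooden citrus reamer lying on the counter, 140 mm long, 40 mm across, 90 g; does not roll. Origin under its middle at counter level, z up, x towards the pointed ridged head; axis 20 mm above the origin. End bulb x = -70 to -40 mm, waist 24 mm in diameter x = -36 to +2 mm (grip it at x = -15), head 40 mm across at x = +8 mm, tapering to the point at +70 mm.
- tub: Loose clear glass tub with a clear lid framed in orange, 0.62 kg: 180 mm long (x), 125 mm wide (y), 70 mm high to the rim (78 mm with the lid shut), walls 5 mm, floor 6 mm, inside 170 x 115 mm. Origin at the centre of its underside, x towards the end with the lid's hinge, z up. Too wide to grasp; slides on the counter when pushed.
- lid (a joint): Angle of the tub's lid, rad: 0 shut, 1.57 upright, up to 1.95 leaning back over the hinge end. The hinge line runs along tub y at tub x = +90 mm, z = 70 mm. The lid is 180 mm from hinge to free edge, 125 mm wide, 8 mm thick. A stiff hinge (about 0.2 N m) keeps it where it is left, so it must be pushed all the way down.
- lid_edge (a point): Middle of the lid's free edge, on its outer face (the face that is on top when shut). When shut it lies at tub x = -90 mm, z = 78 mm.
- rack: Fixed teal silicone dish rack with a low bay. Origin at counter level where the origin of a fully home tub comes; x points into the bay, z up. No floor. Side walls 45 mm high, 10 mm thick, 137 mm apart inside, from x = -40 mm to the back wall, flaring out 16 mm a side to x = -87 mm. The 90 mm high drainer behind, with plates on edge up to 210 mm, takes up x = 100 to 370, y = -170 to 170 mm.
- bay_mouth (a point): Middle of the bay's mouth at counter level, at rack x = -85 mm.
- bay_back (a point): Middle of the inner face of the bay's back wall (60 mm high) at counter level, at rack x = +90 mm. A home tub's outer end stands out of the walls by about 4 mm.
- strainer: Steel tea strainer on the counter, leave alone: 175 mm long, 36 mm high. Origin under its middle, x towards the 72 mm round bowl (bowl centre at x = +45 mm), thin handle towards -x.
- spare_tub: Second, closed tub of the same size (180 x 125 x 78 mm), loose in the drainer; leave alone. Origin at the centre of its underside.
- sugar_pot: Ceramic sugar pot with a blue lid, 116 mm across its handles, 98 mm high; leave alone. Origin at the centre of its underside.
- mug: Blue mug, 82 mm across with a handle to its +y, 92 mm high; leave alone. Origin at the centre of its underside.
- soap: Squat green soap jar, 72 mm across, 105 mm high; leave alone. Origin at the centre of its underside.
Mind the look-alikes: they are no part of the job. Several things look just like the reamer: the one meant starts farthest to the robot's left.

How it is judged:
On the way, in this order (a step that is already met when the one before it is completed fails the run):
1. the reamer lies in the tub, let go (x of reamer in the frame of tub between -0.06 and 0.06 m and y of reamer in the frame of tub between -0.055 and 0.055 m and z of reamer in the frame of tub between -0.005 and 0.035 m and contact force between the fingers and reamer below 0.1 N and linear speed of reamer below 0.05 m/s), for 0.2 s.
2. the lid is shut over the reamer (x of reamer in the frame of tub between -0.06 and 0.06 m and y of reamer in the frame of tub between -0.055 and 0.055 m and z of reamer in the frame of tub between -0.005 and 0.035 m and value of joint lid below 0.05 rad), for 0.2 s.
3. the closed tub is pushed home in the rack's bay (all of step 2 and x of tub in the frame of rack above -0.008 m and y of tub in the frame of rack between -0.012 and 0.012 m and angle between the x axis of tub and the x axis of rack, either way round below 0.09 rad and x of lid_edge in the frame of rack below 0 m and height (world z) of tub below 0.006 m), for 0.2 s.
At the end, for the whole second after the job is handed in: The tub stands on the counter in the bay, hinge end first, its hinge end within 8 mm of the back wall, within 12 mm of the bay's middle line and 0.09 rad of its direction, at rest; the lid is shut (below 0.05 rad) and the reamer lies inside (all of step 3 and linear speed of tub below 0.01 m/s and angle between tub's own z axis and vertical below 0.05 rad); the robot touches nothing.
It fails at once if the tub is lifted off the counter or tipped (height (world z) of tub above 0.015 m or angle between tub's own z axis and vertical above 0.15 rad).
It fails at once if the strainer, spare tub, sugar pot, mug or soap jar is moved by more than 30 mm (distance of any of strainer, spare_tub, sugar_pot, mug, soap from where it was at the start of the episode above 0.03 m).
It also fails if it takes over 72 s, if anything falls off the work surface, if the arm or the gripper's body presses on something with over 40 N, if the wrist force passes 120 N, or if a joint passes its speed limit or range.

### The arm

A 7-joint arm with a two-finger parallel gripper is mounted at the origin on the work surface. World frame = base frame: x ahead of the robot, y to its left, z up, the work surface at z = 0. Lengths are in m, angles in rad, forces in N, time in s.
With the tool pointing down it reaches from about 0.425 to 0.95 m from the base axis. Payload 4.7 kg.
Tool frame: the origin (TCP) lies between the finger pads; the fingertips stand r.tip_reach ahead of it and the grasp point (between the pads) lies 3 mm ahead of it (r.tip_reach is the distance from the TCP to the fingertips, in m); y points along the fingers, z is the direction in which the jaws open and shut, and the axes are right-handed (so a half turn about y gives the same grasp; the last joint's range is limited). The gripper opens to 87 mm and grips with 3 to 60 N. Pads are 19 mm wide; open, the fingers measure 117 mm over their backs; the gripper's body (75 mm by 190 mm) begins 51 mm behind the grasp point.
Start: joints at [-1.262, 0.469, -0.049, 1.532, 0.024, 1.141, -0.082], TCP at [0.224, 0.637, 0.213] pointing down, gripper open.
Joint ranges: [-2.59, 2.59], [-0.33, 1.99], [-1.39, 1.29], [0.1, 2.45], [-1.04, 4.18], [0.21, 1.99], [-2.66, 2.66]. Speed limits (rad/s): [2.57, 2.57, 3.14, 3.14, 3.14, 3.14, 3.14].

### API

Orientations are given as a rotation vector (axis times angle).
In Python, from cell import r gives the robot as it stands. The module is installed in compiled form; this text tells all that it offers.
- The arm moves only by the tool arm_command, never from a script. Its argument "series" is a list of rows, each a list of 7 numbers: the shift along the world's x, y, z in mm, then the turn, a rotation vector about the world's x, y, z in rad, then the opening in per cent of the stroke, from 0 (shut) to 100 (fully open). A call has 1 to 10 rows; each row is the pose to reach, as a shift and turn from the pose commanded when the call began; what a row does not reach only later rows make up. A row lasts 1/10 s, in which the tool goes at most 50 mm and 8.59 degrees, less where a joint would pass 70% of its speed; a pose out of reach is approached as far as the arm can. A call with a gripper value outside its range is refused whole. The fingers move at their own pace and stop on an object; the grip force is fixed at half the most. Time passes only in rows, so rows that repeat a pose let the fingers close. It gives the time, the measured TCP pose, the force and the opening at its end, in the units of the state.
- r.get_state(): the state, without advancing time (a new reading comes with each control period).
- r.capture(name): name is "scene" or "side" or "wrist"; returns the picture (480x640x3 uint8, red, green, blue); there is no depth.
- r.camera_params(name): a dict with "mtx" (3x3 intrinsics, pixels), "world_to_cam" (4x4, takes a point from world to camera coordinates); the wrist camera has in their place "mount" (4x4, takes a point from camera to tool coordinates, whose origin is the TCP and whose axes are the tool frame's). Camera axes: x right, y down, z forward; pixel columns grow to the right and rows downward; lengths in m; the calibration is good to about 2 mm. A picture is of the moment at which its call begins: read the wrist's pose just before it. camera_params takes no time and is no camera call.
- r.job_done(): hands the job in, once; it reports no verdict.
The state is a dict: "clock": time; "joint_positions": joint angles; "joint_vel": joint speeds; "tau": joint torques, N m; "tcp_pos": TCP position; "ee_rot": TCP orientation; "ft_force": force on the tool from outside, world axes, zero at the start; "wrist_torque": the same for the moment, N m; "grip_width": finger opening in m.
Only numpy, scipy, OpenCV 4.12 (cv2) and the standard library are available. Lean on these libraries where they do the work, as an engineer would, in place of code of your own. Each camera call takes 0.05 s, during which the arm holds its last target.

## Working session

There is one attempt and no reset: what is moved stays moved. The work goes in short steps, Python scripts to look and compute and a tool call to move; the robot and the scene stay as the last step left them, time stands still between calls to the robot, and variables do not carry over. Pictures are saved under pics/ and viewed, and the job is handed in when it is done.

Besides the shell and the picture viewer there is one more tool, called after "Emit:" as name(argument=value, ...) on one line, values as JSON. arm_command: Moves the arm, as the interface text tells. Its arguments: {"type":"object","properties":{"series":{"type":"array"}},"required":["series"]}

```bash
mkdir -p pics
cat > h.py <<'E'
import numpy as np, cv2
from cell import r
from scipy.spatial.transform import Rotation as R
def snap(n,f):
    im=r.capture(n); cv2.imwrite('pics/'+f,cv2.cvtColor(im,cv2.COLOR_RGB2BGR)); return im
def cam(n):
    p=r.camera_params(n); K=np.array(p['mtx'])
    if 'world_to_cam' in p: return K,np.array(p['world_to_cam'])
    s=r.get_state(); T=np.eye(4); T[:3,:3]=R.from_rotvec(s['ee_rot']).as_matrix(); T[:3,3]=s['tcp_pos']
    return K,np.linalg.inv(T@np.array(p['mount']))
def plane(c,uv,z):
    K,W=c; Rm=W[:3,:3];o=-Rm.T@W[:3,3]
    uv=np.atleast_2d(uv).astype(float); d=np.c_[uv,np.ones(len(uv))]@np.linalg.inv(K).T@Rm
    return o+d*((z-o[2])/d[:,2])[:,None]
def proj(c,P):
    K,W=c;P=np.atleast_2d(P);q=(P@W[:3,:3].T+W[:3,3])@K.T;return q[:,:2]/q[:,2:]
def tri(c1,u1,c2,u2):
    A=[];b=[]
    for (K,W),u in((c1,u1),(c2,u2)):
        o=-W[:3,:3].T@W[:3,3];d=W[:3,:3].T@np.linalg.inv(K)@[u[0],u[1],1];d/=np.linalg.norm(d)
        M=np.eye(3)-np.outer(d,d);A.append(M);b.append(M@o)
    x=np.linalg.lstsq(np.vstack(A),np.hstack(b),rcond=None)[0];return x
E
python3 - <<'E'
from h import *
np.set_printoptions(precision=4,suppress=True)
for n in("scene","side","wrist"):
    snap(n,n+'0.png'); 
    K,W=cam(n);print(n,K.tolist(),-W[:3,:3].T@W[:3,3],W[2,:3])
s=r.get_state();print(s['clock'],s['tcp_pos'],R.from_rotvec(s['ee_rot']).as_matrix(),s['grip_width'],r.tip_reach)
E
```

```text
scene [[525.8717132156752, 0.0, 309.84279877881977], [0.0, 525.8717132156752, 245.44928304167604], [0.0, 0.0, 1.0]] [1.1826 0.7571 1.3502] [-0.3719 -0.4658 -0.803 ]
side [[528.0047417323777, 0.0, 317.5561886317697], [0.0, 528.0047417323777, 233.62115787566566], [0.0, 0.0, 1.0]] [ 0.1094 -1.2423  1.2409] [ 0.2768  0.6983 -0.6601]
wrist [[349.29721641614015, 0.0, 318.0031811121876], [0.0, 349.29721641614015, 244.10810502874048], [0.0, 0.0, 1.0]] [0.1483 0.6637 0.3834] [ 0.2749 -0.0992 -0.9563]
0.15 [0.2235 0.6364 0.212 ] [[ 0.9435 -0.0004  0.3314]
 [-0.3314 -0.0014  0.9435]
 [ 0.0001 -1.     -0.0015]] 0.08680269233556046 0.022
```

View pics/scene0.png

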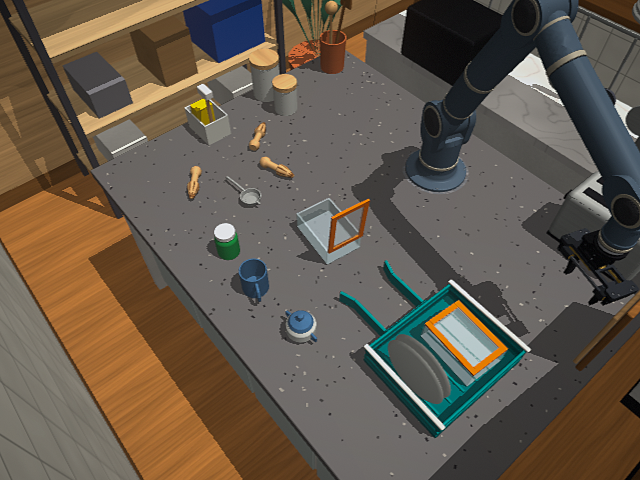

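View pics/side0.png

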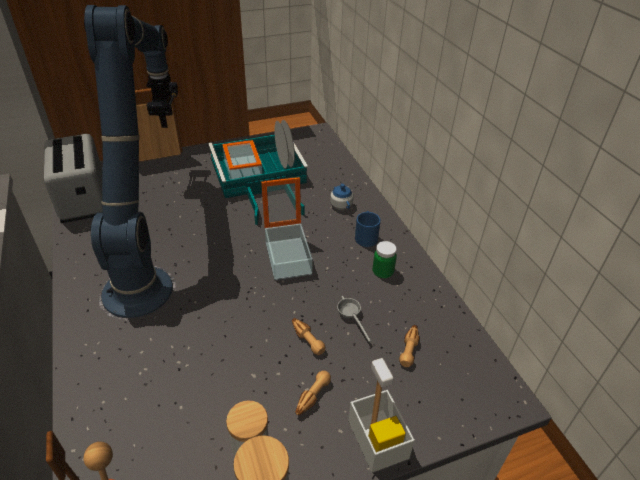

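View pics/wrist0.png

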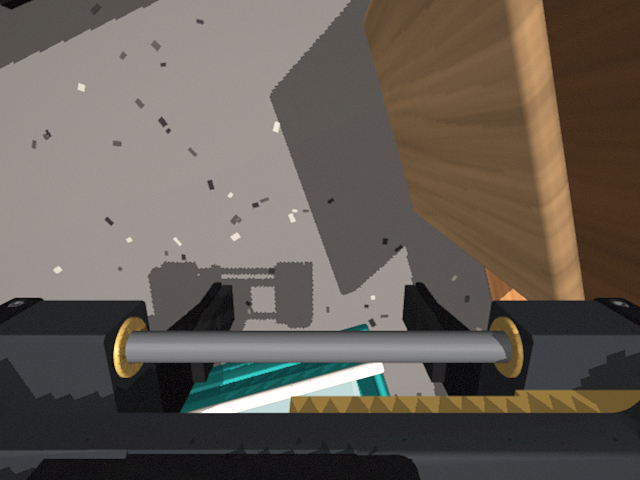

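The scene view shows three reamers at about (194,180), (258,136) and (277,168), the open tub at (335,230) with its lid near upright, and the bay mouth at (365,285). The side view shows the same things. Next I'll measure them.

Run:
```python
from h import *
np.set_printoptions(precision=4,suppress=True)
for n in("scene","side"):
    im=cv2.imread(f'pics/{n}0.png');c=cam(n);hsv=cv2.cvtColor(im,cv2.COLOR_BGR2HSV)
    m=cv2.inRange(hsv,(8,90,120),(22,255,255))
    k,l,st,ce=cv2.connectedComponentsWithStats(m)
    for i in range(1,k):
        if 100<st[i,4]<2500:
            ys,xs=np.where(l==i);P=plane(c,np.c_[xs,ys],0.018)[:,:2];mu=P.mean(0)
            if not(0.2<mu[0]<1.2): continue
            e,v=np.linalg.eigh(np.cov(P.T));t=(P-mu)@v[:,1]
            print(n,ce[i],st[i,4],'mean',mu,'ax',v[:,1],'ext',t.min(),t.max(),'mid',mu+v[:,1]*(t.min()+t.max())/2)
im=cv2.imread('pics/scene0.png');a=cv2.resize(im[180:360,280:480],None,fx=4,fy=4,interpolation=cv2.INTER_CUBIC)[:600,:800]
cv2.imwrite('pics/sc_a.png',a)
im=cv2.imread('pics/side0.png');cv2.imwrite('pics/si_a.png',cv2.resize(im[130:290,200:360],None,fx=3.7,fy=3.7,interpolation=cv2.INTER_CUBIC))
im=cv2.imread('pics/scene0.png');cv2.imwrite('pics/sc_b.png',cv2.resize(im[110:220,160:310],None,fx=5,fy=5,interpolation=cv2.INTER_CUBIC))
```

```text
scene [126.7559  66.1654] 127 mean [ 0.5579 -1.2486] ax [-0.9887  0.1501] ext -0.05117223139009442 0.05339838397523958 mid [ 0.5568 -1.2485]
scene [164.0952 114.7612] 557 mean [ 0.5961 -0.8682] ax [-0.9974 -0.0725] ext -0.11472144519429735 0.1698898929185217 mid [ 0.5686 -0.8702]
scene [  9.3227 111.8008] 251 mean [ 1.0539 -1.2803] ax [0.1307 0.9914] ext -0.10528827690722563 0.17369905948442346 mid [ 1.0584 -1.2464]
scene [166.6833 123.95  ] 120 mean [ 0.6165 -0.8144] ax [-1.     -0.0083] ext -0.08633838313653386 0.08398664769814272 mid [ 0.6177 -0.8144]
scene [258.0412 134.6031] 194 mean [ 0.385  -0.5396] ax [-0.7801 -0.6256] ext -0.06686245920368011 0.07210299664984225 mid [ 0.3829 -0.5413]
scene [ 10.9676 164.6415] 1233 mean [ 1.1579 -0.9874] ax [0.2151 0.9766] ext -0.24836328472936153 0.13316281116392784 mid [ 1.1456 -1.0437]
scene [ 40.952 164.392] 125 mean [ 1.0749 -0.9166] ax [0.1654 0.9862] ext -0.03840133933497448 0.04776634402071721 mid [ 1.0757 -0.912 ]
scene [275.7639 166.0644] 233 mean [ 0.4348 -0.3651] ax [-0.2746  0.9616] ext -0.06850205637884234 0.07966200224465624 mi
[... 420 characters left out ...]
0.4335 0.5048]
side [280.9148 122.6508] 716 mean [0.7357 0.831 ] ax [-1.     -0.0078] ext -0.1549655928903229 0.16189397854376275 mid [0.7322 0.8309]
side [241.047  154.2768] 383 mean [0.4961 0.6328] ax [0.1051 0.9945] ext -0.0998929510978477 0.10205027103787281 mid [0.4962 0.6338]
side [308.0057 335.5314] 350 mean [ 0.4402 -0.3544] ax [-0.2664  0.9639] ext -0.06172015632467816 0.06976639867486267 mid [ 0.4391 -0.3506]
side [408.7554 345.1703] 323 mean [ 0.6988 -0.4827] ax [0.6305 0.7762] ext -0.05843846079080094 0.06909353805243745 mid [ 0.7021 -0.4786]
side [312.3125 389.5856] 432 mean [ 0.3918 -0.5242] ax [-0.799  -0.6013] ext -0.06752687882061653 0.07046107427243675 mid [ 0.3907 -0.5251]
```

View pics/sc_a.png

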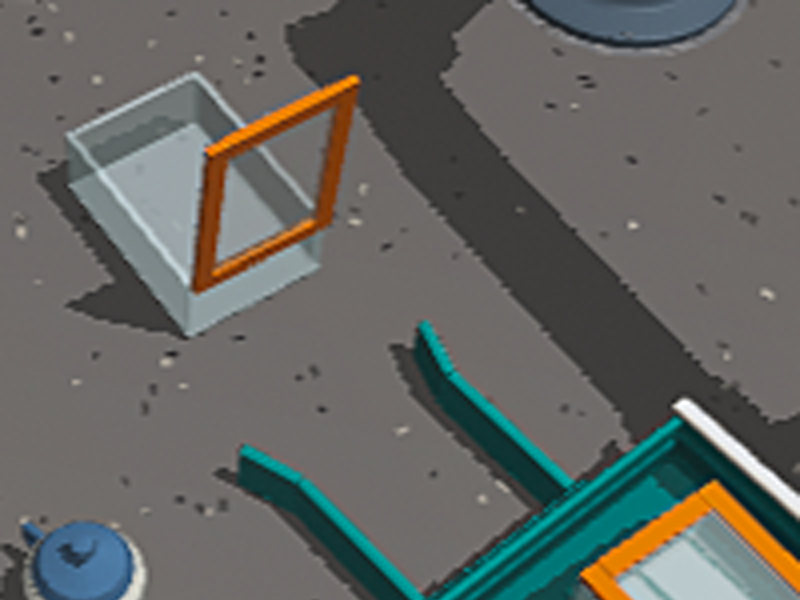

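View pics/si_a.png

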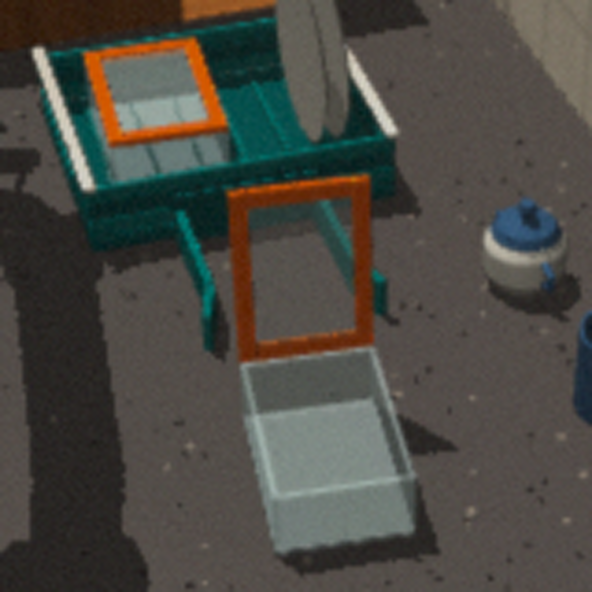

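View pics/sc_b.png

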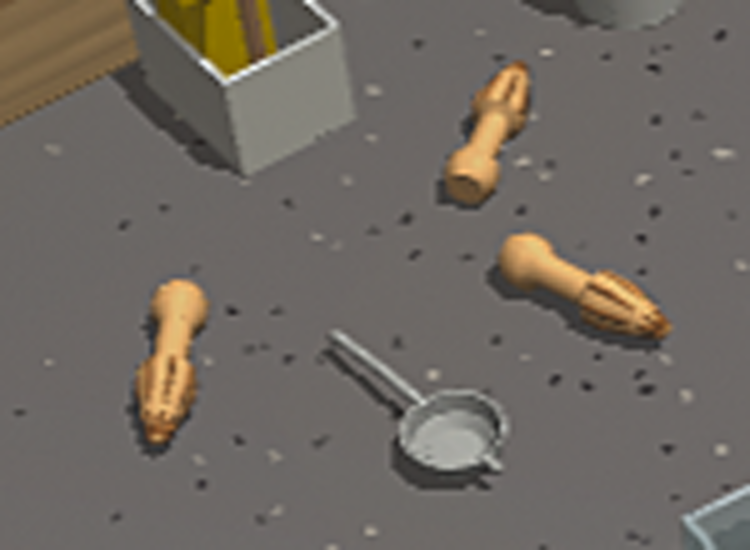

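The crops show the following:
- **Target reamer:** of the three, this one has the largest y (about -0.355). Its bulb is at scene (265,162) and its tip at (293,175).
- **Tub:** the hinge end faces the bay.

Next I'll triangulate the tub, rack and reamer.

Run:
```python
from h import *
np.set_printoptions(precision=4,suppress=True)
S,D=cam('scene'),cam('side')
sc=lambda x,y:(x/4+280-.4,y/4+180-.4)
si=lambda x,y:(x/3.7+200-.4,y/3.7+130-.4)
print('tub scene bottom z0: hinge-right? ',plane(S,[sc(190,333),sc(318,268),sc(70,187)],0))
print('tub scene rim z.07 ',plane(S,[sc(68,135),sc(195,75),sc(190,290)],.07))
print('tub side bottom',plane(D,[si(277,550),si(413,527)],0))
print('tub side rim',plane(D,[si(273,497),si(413,475),si(243,365),si(375,350)],.07))
print('lid top scene/side tri'); print(tri(S,sc(357,78),D,si(231,190)),tri(S,sc(208,152),D,si(370,178)))
print('lid scene hinge',tri(S,sc(325,222),D,si(240,357)),tri(S,sc(197,287),D,si(373,345)))
print('rack flare tips top z.045 scene',plane(S,[sc(424,322),sc(242,447),sc(452,372),sc(303,482)],.045))
print('rack flare tips side',plane(D,[si(210,290),si(382,275),si(180,212),si(320,200)],.045))
b=lambda x,y:(x/5+160-.4,y/5+110-.4)
print('reamer bulb,tip',plane(S,[b(526,262),b(667,328)],.02))
hs=cv2.cvtColor(cv2.imread('pics/scene0.png'),cv2.COLOR_BGR2HSV)
for n in('scene','side'):
    im=cv2.imread(f'pics/{n}0.png');hs=cv2.cvtColor(im,cv2.COLOR_BGR2HSV);m=cv2.inRange(hs,(80,110,40),(98,255,255))
    ys,xs=np.where(m);print(n,len(xs),xs.min(),xs.max(),ys.min(),ys.max())
im=cv2.imread('pics/scene0.png');cv2.imwrite('pics/sc_c.png',cv2.resize(im[250:440,335:535],None,fx=3.1,fy=3.1,interpolation=cv2.INTER_CUBIC))
im=cv2.imread('pics/side0.png');cv2.imwrite('pics/si_c.png',cv2.resize(im[110:230,200:320],None,fx=5,fy=5,interpolation=cv2.INTER_CUBIC))
```

```text
tub scene bottom z0: hinge-right?  [[ 0.559   0.0607  0.    ]
 [ 0.4399  0.0784  0.    ]
 [ 0.5396 -0.1133  0.    ]]
tub scene rim z.07  [[ 0.5411 -0.1105  0.07  ]
 [ 0.4225 -0.0937  0.07  ]
 [ 0.5658  0.067   0.07  ]]
tub side bottom [[ 0.4209 -0.0885  0.    ]
 [ 0.5429 -0.1016  0.    ]]
tub side rim [[ 0.4184 -0.0929  0.07  ]
 [ 0.54   -0.107   0.07  ]
 [ 0.4428  0.0807  0.07  ]
 [ 0.5639  0.0611  0.07  ]]
lid top scene/side tri
[0.4463 0.1014 0.2514] [0.5671 0.0834 0.2484]
lid scene hinge [0.4441 0.0871 0.0733] [0.5624 0.0683 0.0713]
rack flare tips top z.045 scene [[0.4378 0.1898 0.045 ]
 [0.6163 0.1844 0.045 ]
 [0.4537 0.2356 0.045 ]
 [0.6023 0.2344 0.045 ]]
rack flare tips side [[0.4511 0.2275 0.045 ]
 [0.6179 0.195  0.045 ]
 [0.4567 0.3613 0.045 ]
 [0.5989 0.3347 0.045 ]]
reamer bulb,tip [[ 0.4535 -0.4047  0.02  ]
 [ 0.417  -0.2885  0.02  ]]
scene 6511 293 525 2 437
side 1836 211 306 135 223
```

View pics/sc_c.png

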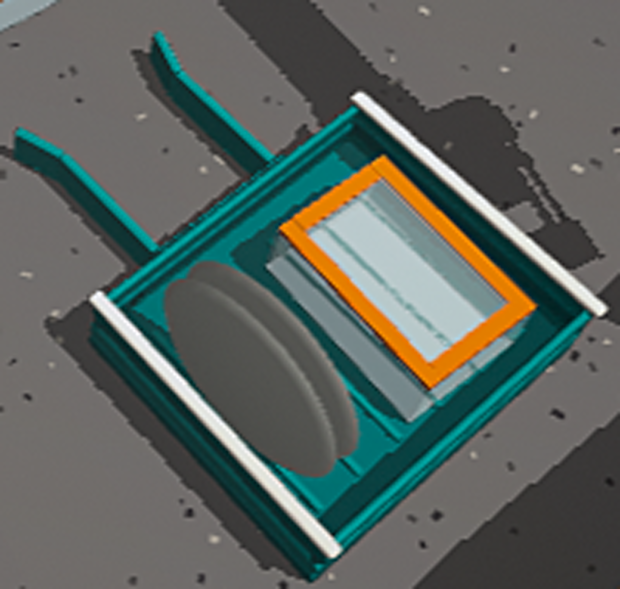

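View pics/si_c.png

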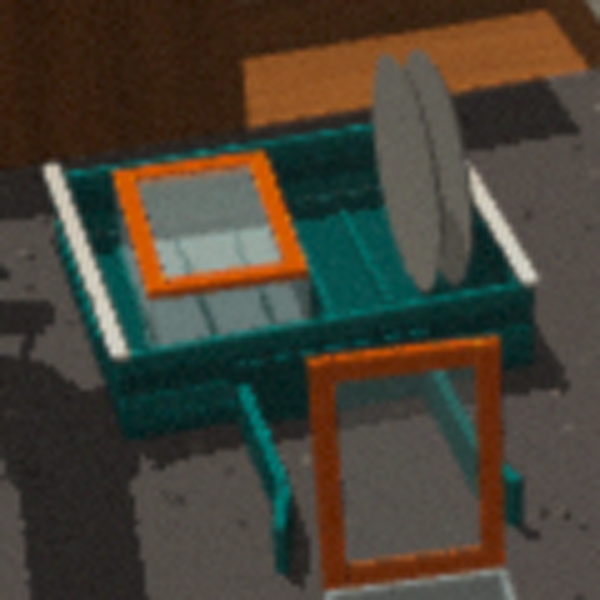

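Estimates so far:
- **Tub:** centre about (0.49,-0.013), with its hinge axis heading about 83°.
- **Bay:** middle line at x≈0.527.
- **Reamer:** (0.439,-0.352), head towards +y.

I'll go up and look from above with the wrist camera to measure the bay better.

Emit:
arm_command(series=[[0,0,50,0,0,0,60],[0,0,100,0,0,0,60],[0,-10,145,0,0,-0.1,60],[20,-45,175,0,0,-0.22,60],[45,-85,188,0,0,-0.36,60],[70,-128,188,0,0,-0.5,60],[95,-171,188,0,0,-0.64,60],[120,-214,188,0,0,-0.78,60],[145,-257,188,0,0,-0.9,60],[170,-300,188,0,0,-0.95,60]])

```text
clock: 1.15
tcp_pos: [0.3942, 0.3348, 0.4008]
ee_rot: [-1.329, 1.001, -1.001]
ft_force: [0.5, 0.6, 0.5]
grip_width: 0.0521
```

Emit:
arm_command(series=[[22,-42,0,0,0,0,60],[45,-84,0,0,0,0,60],[68,-126,0,0,0,0,60],[90,-168,0,0,0,0,60],[106,-206,0,0,0,0,60],[106,-206,0,0,0,0,60],[106,-206,0,0,0,0,60]])

```text
clock: 1.85
tcp_pos: [0.4997, 0.1302, 0.4007]
ee_rot: [-1.329, 1.0, -0.999]
ft_force: [-0.4, 0.1, -0.3]
grip_width: 0.052
```

Run:
```python
from h import *
np.set_printoptions(precision=4,suppress=True)
s=r.get_state();print(s['clock'],s['tcp_pos'],R.from_rotvec(s['ee_rot']).as_matrix(),s['joint_positions'],s['grip_width'])
c=cam('wrist');np.save('c1.npy',np.array([np.pad(c[0],((0,1),(0,1))),c[1]]));snap('wrist','w1.png')
```

```text
1.85 [0.4997 0.1302 0.4007] [[ 0.2771 -0.0005  0.9608]
 [-0.9608  0.0005  0.2771]
 [-0.0006 -1.     -0.0003]] [-0.7404  0.0849  0.4451  1.6345 -0.0375  1.4308 -0.0107] 0.052003147047120515
```

View pics/w1.png

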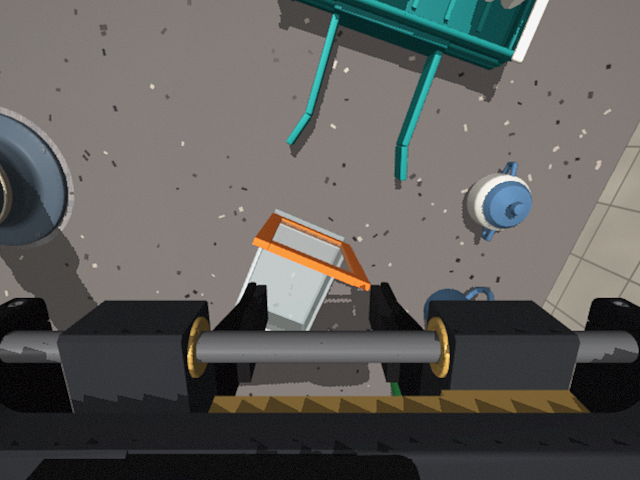

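The wrist view shows the two bay walls: the left runs from (337,15) through the kink at (310,112) to the tip (290,143), the right from (438,52) through (404,148) to (402,180). The tub's hinge end is near (310,235). I'll zoom in to measure.

Run:
```python
from h import *
im=cv2.imread('pics/w1.png');cv2.imwrite('pics/w1a.png',cv2.resize(im[0:190,270:470],None,fx=3.1,fy=3.1,interpolation=cv2.INTER_CUBIC))
cv2.imwrite('pics/w1b.png',cv2.resize(im[200:340,230:390],None,fx=4.2,fy=4.2,interpolation=cv2.INTER_CUBIC))
```

```text
(no output)
```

View pics/w1a.png

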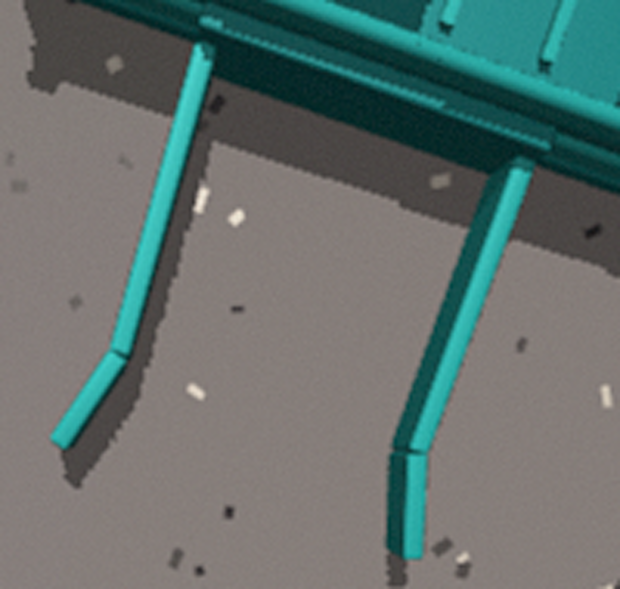

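View pics/w1b.png

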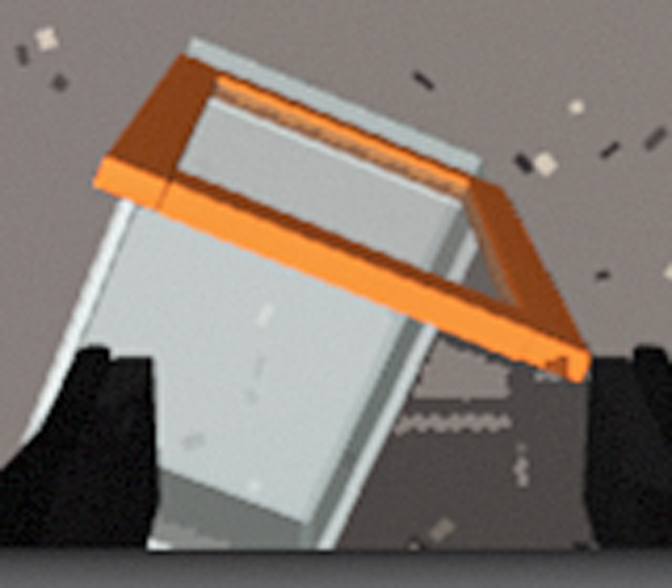

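Run:
```python
from h import *
np.set_printoptions(precision=4,suppress=True)
a=np.load('c1.npy');c=(a[0][:3,:3],a[1])
f=lambda p:np.array(p)/3.1+[270-.35,-.35]
L=plane(c,f([(203,55),(163,200),(123,348),(121,354),(62,440)]),.045)[:,:2]
Rr=plane(c,f([(517,175),(470,308),(421,448),(417,455),(413,552)]),.045)[:,:2]
print(L,Rr)
for w in(L,Rr):
    d=w[0]-w[2];print('dir',np.degrees(np.arctan2(d[1],d[0])),np.linalg.norm(d))
M=(L+Rr)/2;print('mid',M,'sep',np.linalg.norm(L-Rr,axis=1))
g=lambda p:np.array(p)/4.2+[230-.4,200-.4]
T=plane(c,g([(192,38),(480,160)]),.07);print('hinge end rim',T)
T=plane(c,g([(192,38),(480,160)]),.078);print('hinge end @78',T)
# back edge upper of bay back wall z=.06: points
B=plane(c,f([(205,20),(548,148)]),.06)[:,:2];d=B[1]-B[0];print('back',B,np.degrees(np.arctan2(d[1],d[0])))
```

```text
[[0.4576 0.359 ]
 [0.4568 0.3009]
 [0.4563 0.2373]
 [0.4561 0.2346]
 [0.4398 0.1906]] [[0.6027 0.3531]
 [0.6024 0.2969]
 [0.6022 0.2336]
 [0.6015 0.2301]
 [0.6152 0.1873]]
dir 89.42470234987981 0.12173581752341306
dir 89.74809474355379 0.11953583273861441
mid [[0.5301 0.3561]
 [0.5296 0.2989]
 [0.5293 0.2354]
 [0.5288 0.2323]
 [0.5275 0.1889]] sep [0.1453 0.1456 0.1459 0.1454 0.1754]
hinge end rim [[0.4453 0.0949 0.07  ]
 [0.5545 0.0805 0.07  ]]
hinge end @78 [[0.4458 0.0966 0.078 ]
 [0.5533 0.0825 0.078 ]]
back [[0.4553 0.3669]
 [0.6079 0.3622]] -1.7805315402140185
```

The bay comes out at about (0.530, 0.275) for home, heading about 88.7°. Now to the reamer, hovering over the grip point (0.443,-0.366).

Emit:
arm_command(series=[[-5,-45,0,0,0,0,60],[-10,-92,0,0,0,0,60],[-15,-140,0,0,0,0,60],[-20,-188,-5,0,0,0,60],[-26,-235,-20,0,0,0,60],[-32,-280,-40,0,0,0,60],[-38,-325,-60,0,0,0,60],[-44,-370,-80,0,0,0,60],[-50,-412,-105,0,0,0,60],[-57,-450,-135,0,0,0,60]])

```text
clock: 2.9
tcp_pos: [0.4441, -0.3193, 0.2654]
ee_rot: [-1.33, 0.994, -0.997]
ft_force: [0.4, -0.3, 0.3]
grip_width: 0.0521
```

Emit:
arm_command(series=[[0,-25,-40,0,0,0,60],[0,-47,-80,0,0,0,60],[0,-47,-120,0,0,0,60],[0,-47,-120,0,0,0,60],[0,-47,-120,0,0,0,60]])

```text
clock: 3.4
tcp_pos: [0.4438, -0.3647, 0.1459]
ee_rot: [-1.331, 0.997, -0.995]
ft_force: [0.5, 0.8, 0.5]
grip_width: 0.0524
```

Run:
```python
from h import *
np.set_printoptions(precision=4,suppress=True)
s=r.get_state();print(s['clock'],s['tcp_pos'],R.from_rotvec(s['ee_rot']).as_matrix()[:,2])
c=cam('wrist');im=snap('wrist','w2.png')
print(proj(c,[s['tcp_pos'],s['tcp_pos']*[1,1,0]+[0,0,.02]]))
hsv=cv2.cvtColor(im,cv2.COLOR_RGB2HSV);m=cv2.inRange(hsv,(8,90,120),(22,255,255));m[405:]=0
k,l,st,ce=cv2.connectedComponentsWithStats(m)
for i in range(1,k):
  if st[i,4]>200:
    ys,xs=np.where(l==i);P=plane(c,np.c_[xs,ys],.02)[:,:2];e,v=np.linalg.eigh(np.cov(P.T));t=(P-P.mean(0))@v[:,1];print(ce[i],st[i],P.mean(0),v[:,1],t.min(),t.max())
```

```text
3.4 [ 0.4438 -0.3647  0.1459] [ 0.9595  0.2818 -0.0004]
[[317.0527 294.1783]
 [317.5459 232.9105]]
[314.542  227.7226] [ 293  141   45  158 4467] [ 0.4403 -0.3623] [-0.2747  0.9615] -0.06628783034378298 0.07439064904129422
[443.3165 348.3608] [436 318  14  60 316] [ 0.595  -0.4427] [-0.4282  0.9037] -0.03287168487106332 0.034667735491722425
[265.8744 371.2123] [252 363  31  19 438] [ 0.4344 -0.517 ] [-0.8114 -0.5845] -0.015766936675786877 0.015729968963465124
[510.1627 395.9631] [ 442  379  137   26 1543] [ 0.682  -0.4754] [-0.9619 -0.2734] -0.07177728666848832 0.07057869853678271
```

View pics/w2.png

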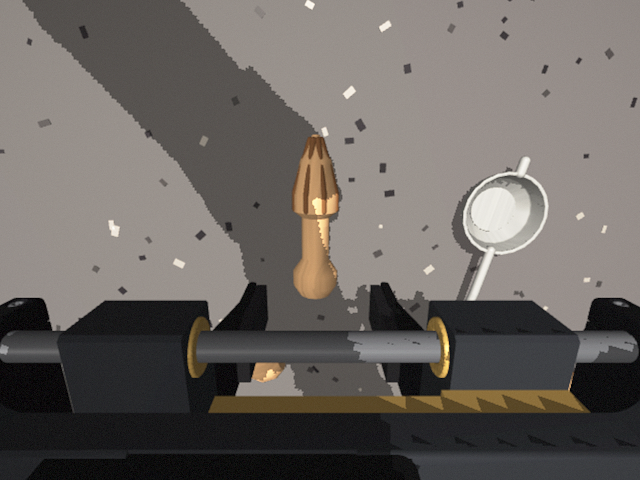

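The reamer lies upright in the image between the fingers: bulb end at row 299, tip at row 133, waist around row 240. The TCP projects to (317,233), so I need about 8 mm more in -y. Then I'll descend and grip.

Emit:
arm_command(series=[[-1,-8,-40,0,0,0,60],[-1,-8,-80,0,0,0,60],[-1,-8,-108,0,0,0,60],[-1,-8,-118,0,0,0,60],[-1,-8,-118,0,0,0,60],[-1,-8,-118,0,0,0,10],[-1,-8,-118,0,0,0,10],[-1,-8,-118,0,0,0,10],[-1,-8,-118,0,0,0,10],[-1,-8,-118,0,0,0,10]])

```text
clock: 4.45
tcp_pos: [0.4419, -0.3742, 0.0283]
ee_rot: [-1.33, 0.998, -0.999]
ft_force: [-0.5, -0.0, 0.6]
grip_width: 0.0203
```

Emit:
arm_command(series=[[0,0,0,0,0,0,10],[0,0,0,0,0,0,10],[0,0,30,0,0,0,10],[0,0,75,0,0,0,10],[0,0,120,0,0,0,10],[0,0,120,0,0,0,10]])

```text
clock: 5.05
tcp_pos: [0.4442, -0.3775, 0.1537]
ee_rot: [-1.329, 0.989, -1.008]
ft_force: [0.6, -0.7, -0.3]
grip_width: 0.0091
```

Run:
```python
from h import *
np.set_printoptions(precision=4,suppress=True)
s=r.get_state();print(s['clock'],s['tcp_pos'],s['grip_width'],s['joint_positions'])
snap('wrist','w3.png')
```

```text
5.05 [ 0.4442 -0.3775  0.1537] 0.009079842726413424 [ 0.0562  0.4562  0.7744  1.864  -0.3865  0.9648  1.2834]
```

View pics/w3.png

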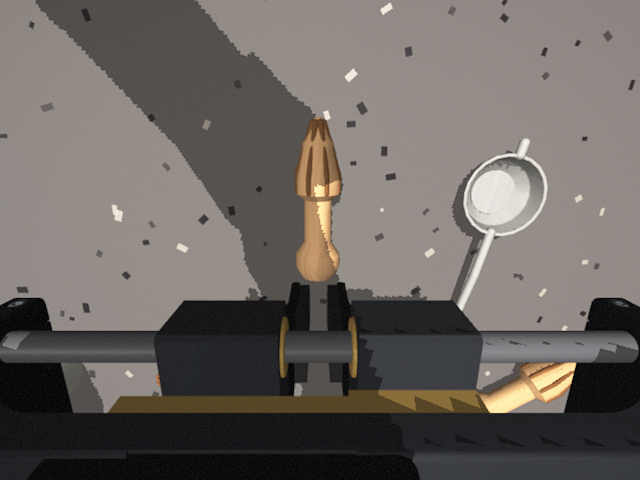

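The grip missed: the fingers are shut to 9 mm and the reamer still lies on the counter, rows 118–280. I'll measure it again before retrying.

Run:
```python
from h import *
np.set_printoptions(precision=4,suppress=True)
s=r.get_state();print(s['clock'],s['tcp_pos'],s['grip_width'],R.from_rotvec(s['ee_rot']).as_matrix())
for n in('wrist','scene','side'):
  c=cam(n);im=snap(n,n+'4.png')
  if n=='wrist': c_=c
  else: print(n,'TCP,tip proj',proj(c,[s['tcp_pos'],s['tcp_pos']-[0,0,.022]]))
  hsv=cv2.cvtColor(im,cv2.COLOR_RGB2HSV);m=cv2.inRange(hsv,(8,90,120),(22,255,255))
  k,l,st,ce=cv2.connectedComponentsWithStats(m)
  for i in range(1,k):
   if st[i,4]>150:
    ys,xs=np.where(l==i);P=plane(c,np.c_[xs,ys],.02)[:,:2];mu=P.mean(0)
    if not(.2<mu[0]<.8 and -.6<mu[1]<-.2):continue
    e,v=np.linalg.eigh(np.cov(P.T));t=(P-mu)@v[:,1];print(n,ce[i],st[i,4],mu,v[:,1],t.min(),t.max(),mu+v[:,1]*(t.min()+t.max())/2)
im=cv2.imread('pics/side4.png');cv2.imwrite('pics/side4a.png',cv2.resize(im[230:400,230:430],None,fx=3.5,fy=3.5,interpolation=cv2.INTER_CUBIC))
im=cv2.imread('pics/scene4.png');cv2.imwrite('pics/scene4a.png',cv2.resize(im[80:230,200:400],None,fx=4,fy=4,interpolation=cv2.INTER_CUBIC))
```

```text
5.1 [ 0.4431 -0.3757  0.1508] 0.008564698766680479 [[ 0.2792  0.0056  0.9602]
 [-0.9602 -0.0032  0.2792]
 [ 0.0046 -1.      0.0044]]
wrist [318.0238 214.3741] 4408 [ 0.4404 -0.3625] [-0.2769  0.9609] -0.06624403428998746 0.07137192716192153 [ 0.4397 -0.36  ]
wrist [354.1722 354.0667] 180 [ 0.5147 -0.4886] [-0.306  0.952] -0.025938316476260794 0.02984565237941642 [ 0.5141 -0.4868]
wrist [535.8772 386.3954] 1783 [ 0.7083 -0.4737] [-0.7076 -0.7066] -0.04350108161747235 0.055052650624633576 [ 0.7042 -0.4778]
wrist [432.0037 396.8982] 1081 [ 0.6093 -0.5156] [-0.9686 -0.2486] -0.050451174977693206 0.05119168128921918 [ 0.609  -0.5157]
scene TCP,tip proj [[269.3147 137.0835]
 [269.7918 142.0228]]
scene [193.692  180.5932] 263 [ 0.697  -0.4916] [0.6312 0.7756] -0.07083664814284614 0.07692487330191074 [ 0.699  -0.4892]
side TCP,tip proj [[312.0278 310.2469]
 [311.9145 315.5624]]
side [408.845 345.152] 342 [ 0.6981 -0.484 ] [0.6376 0.7704] -0.06187976106347079 0.07248704953523512 [ 0.7015 -0.4799]
side [307.1603 396.6829] 287 [ 0.3713 -0.5407] [-0.8011 -0.5985] -0.04651259354996237 0.046008857162815116 [ 0.3715 -0.5405]
```

View pics/side4a.png

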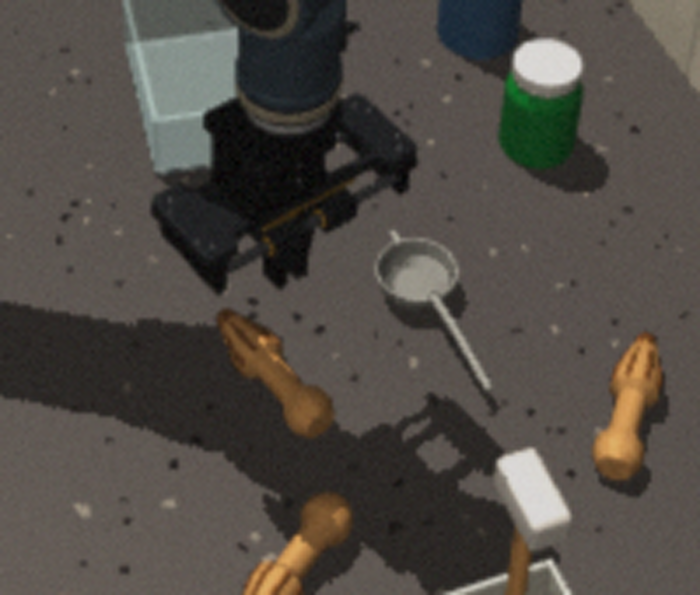

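View pics/scene4a.png

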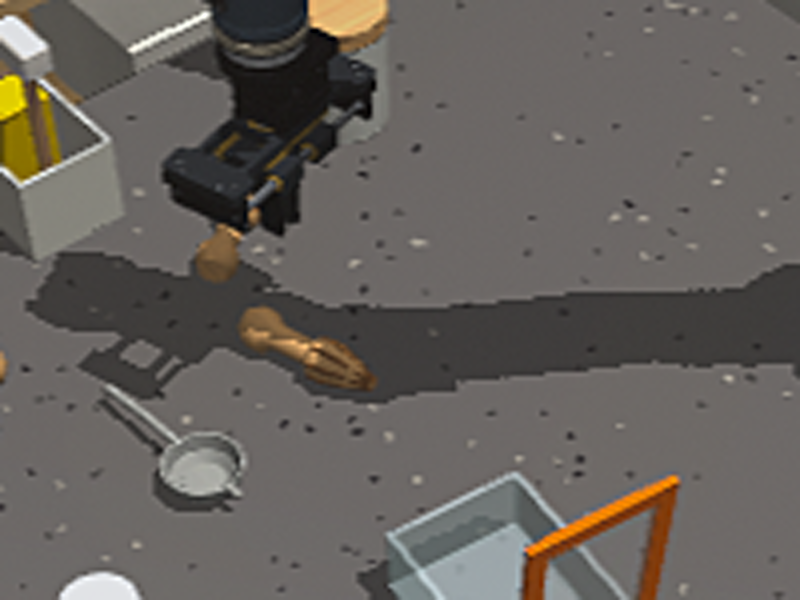

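The reamer is undisturbed. My grip was 5 mm above its axis, so the fingers closed over the top. I'll open, go down with the grasp point on the axis, and wait for the closing to settle.

Emit:
arm_command(series=[[2,0,0,0,0,0,60],[2,0,0,0,0,0,60],[2,0,0,0,0,0,60],[2,0,0,0,0,0,60],[2,0,0,0,0,0,60],[2,0,0,0,0,0,60],[2,0,-45,0,0,0,60],[2,0,-90,0,0,0,60],[2,0,-118,0,0,0,60],[2,0,-123,0,0,0,60]])

```text
clock: 6.25
tcp_pos: [0.4417, -0.3722, 0.0217]
ee_rot: [-1.33, 1.004, -0.993]
ft_force: [-0.9, 0.5, 0.8]
grip_width: 0.0521
```

Emit:
arm_command(series=[[0,0,0,0,0,0,60],[0,0,0,0,0,0,60]])

```text
clock: 6.45
tcp_pos: [0.4445, -0.3753, 0.0265]
ee_rot: [-1.33, 0.996, -1.001]
ft_force: [-0.4, 0.7, -0.0]
grip_width: 0.0524
```

Run:
```python
from h import *
s=r.get_state();print(s['clock'],s['tcp_pos'],s['grip_width'])
snap('wrist','w5.png');im=snap('side','side5.png')
im=cv2.imread('pics/side5.png');cv2.imwrite('pics/side5a.png',cv2.resize(im[270:400,230:400],None,fx=4.5,fy=4.5,interpolation=cv2.INTER_CUBIC))
```

```text
6.45 [ 0.44452455 -0.37530043  0.02648975] 0.052416478800682606
```

View pics/w5.png

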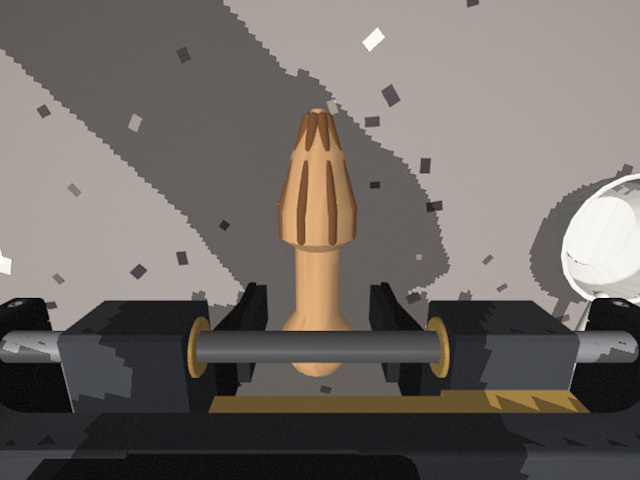

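View pics/side5a.png

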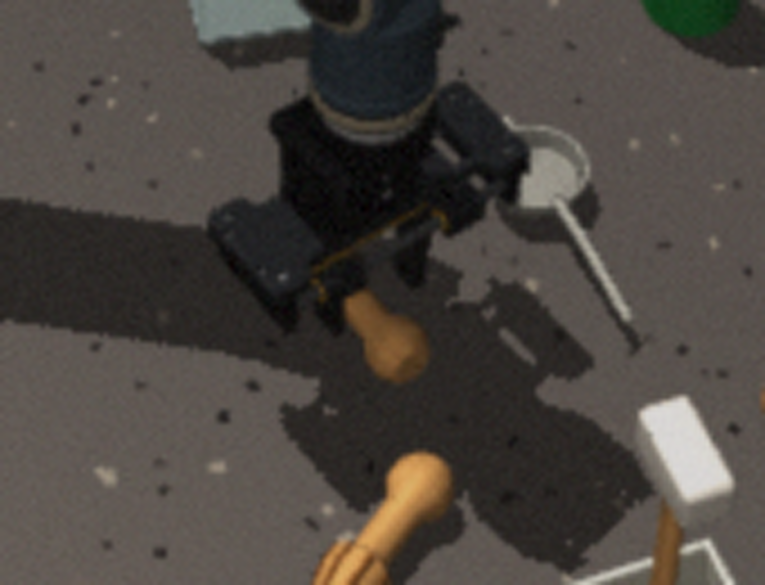

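The fingers straddle the waist, about 8 mm towards the bulb side. The TCP readings seem noisy, so I'll average a few before closing.

Emit:
arm_command(series=[[-2,7,0,0,0,0,60],[-2,7,0,0,0,0,60]])

```text
clock: 6.75
tcp_pos: [0.4418, -0.366, 0.0255]
ee_rot: [-1.329, 0.997, -0.998]
ft_force: [0.7, -0.5, -0.5]
grip_width: 0.0521
```

Run:
```python
from h import *
np.set_printoptions(precision=4,suppress=True)
for i in range(6):
    s=r.get_state();print(s['clock'],s['tcp_pos'],s['ft_force'],s['joint_positions'])
    if i<4:r.capture('side')
```

```text
6.75 [ 0.4418 -0.366   0.0255] [ 0.6906 -0.4559 -0.5114] [ 0.1475  0.6159  0.643   1.9643 -0.5428  0.7382  1.3998]
6.8 [ 0.4419 -0.3664  0.0254] [-0.2697  0.3446  0.4154] [ 0.1478  0.6165  0.643   1.9638 -0.5427  0.7379  1.4   ]
6.85 [ 0.4419 -0.3667  0.0253] [ 0.7491 -0.5348  0.0941] [ 0.1481  0.6168  0.6431  1.9634 -0.5428  0.7377  1.4   ]
6.9 [ 0.4419 -0.367   0.0252] [ 0.2948  0.3143 -0.6574] [ 0.1484  0.6172  0.6432  1.9631 -0.5428  0.7377  1.4   ]
6.95 [ 0.4418 -0.3671  0.0251] [-0.6477  0.5133  0.5062] [ 0.1486  0.6175  0.6431  1.963  -0.5428  0.7377  1.4   ]
6.95 [ 0.4418 -0.3671  0.0251] [-0.6477  0.5133  0.5062] [ 0.1486  0.6175  0.6431  1.963  -0.5428  0.7377  1.4   ]
```

Emit:
arm_command(series=[[0,0,-2,0,0,0,60],[0,0,-2,0,0,0,5],[0,0,-2,0,0,0,5],[0,0,-2,0,0,0,5],[0,0,-2,0,0,0,5],[0,0,-2,0,0,0,5],[0,0,-2,0,0,0,5]])

```text
clock: 7.65
tcp_pos: [0.4417, -0.3671, 0.0229]
ee_rot: [-1.33, 0.998, -0.998]
ft_force: [-0.6, -0.6, -0.0]
grip_width: 0.0116
```

Emit:
arm_command(series=[[0,0,0,0,0,0,5],[0,0,0,0,0,0,5]])

```text
clock: 7.85
tcp_pos: [0.4417, -0.3671, 0.0229]
ee_rot: [-1.33, 0.998, -0.998]
ft_force: [0.1, 0.2, -0.5]
grip_width: 0.0054
```

The fingers closed through again, so I'll look before anything else.

Run:
```python
from h import *
s=r.get_state();print(s['clock'],s['tcp_pos'],s['grip_width'],s['tau'])
snap('wrist','w6.png');snap('side','side6.png');snap('scene','scene6.png')
im=cv2.imread('pics/side6.png');a=cv2.resize(im[270:400,230:400],None,fx=3.5,fy=3.5,interpolation=cv2.INTER_CUBIC)
im=cv2.imread('pics/scene6.png');cv2.imwrite('pics/scene6a.png',cv2.resize(im[80:210,200:330],None,fx=4.5,fy=4.5,interpolation=cv2.INTER_CUBIC));cv2.imwrite('pics/side6a.png',a)
```

```text
7.85 [ 0.44167044 -0.36709463  0.02288771] 0.0053960647361342515 [ 3.58425415e-03 -4.41650748e+01  8.87558520e+00 -1.48363397e+01
  2.37695198e-02  8.25684448e-02 -1.10133965e-04]
```

View pics/w6.png

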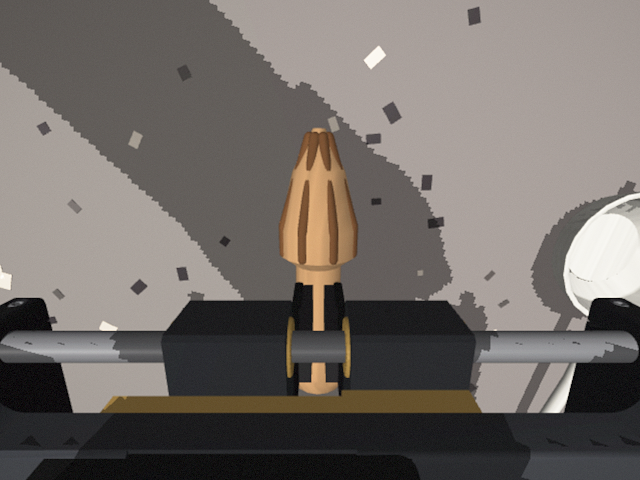

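View pics/scene6a.png

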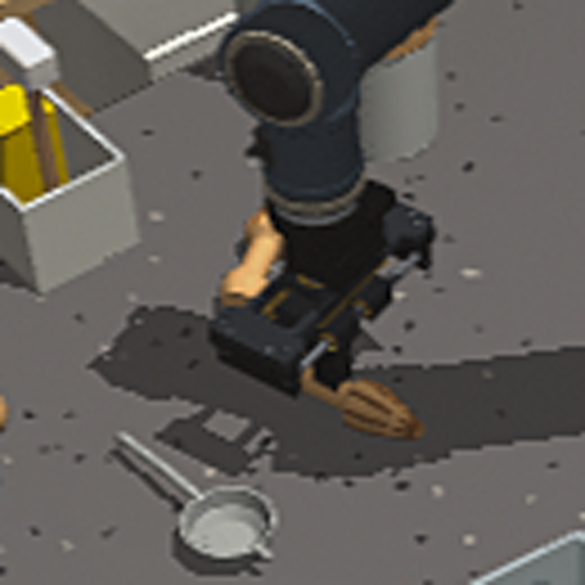

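View pics/side6a.png

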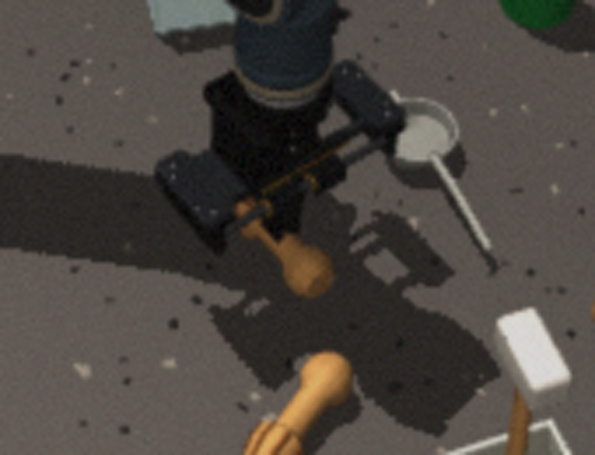

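In the pictures the fingers pass right through this reamer's waist, so it isn't a graspable body. It may be only a look-alike. I'll search the full views for another reamer farther to the left that the arm hid at the start.

View pics/scene6.png

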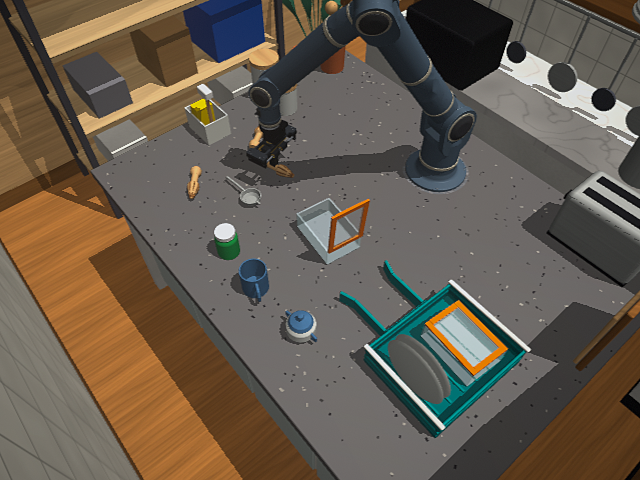

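View pics/side6.png

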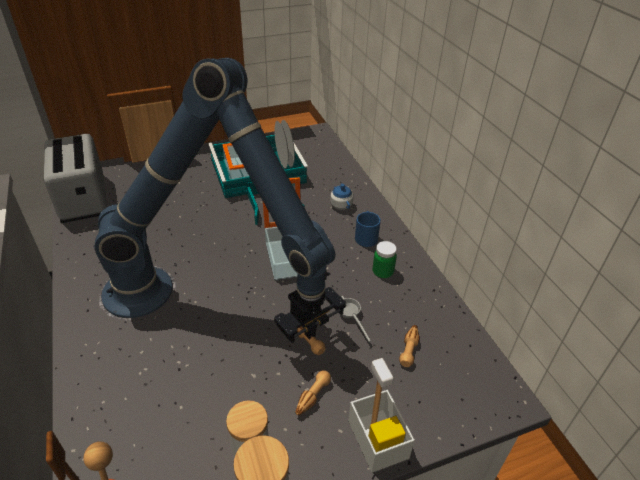

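No fourth reamer shows in either view. The leftmost one by y can't be touched, because the fingers closed through it with no force and no motion. By bearing from the robot, the one at (0.70,-0.485) at -35° is farthest left, ahead of this one at -39°. I'll check for obstacles near it and then test it.

Run:
```python
from h import *
np.set_printoptions(precision=4,suppress=True)
S,D=cam('scene'),cam('side')
print('brush top',tri(S,(205,91),D,(382,368)),'box near corner rim',tri(S,(206,125),D,(0,0)) if 0 else '')
print('box scene rim corners z .1',plane(S,[(188,104),(206,126),(228,115)],.09),plane(S,[(209,143)],0))
print('strainer bowl',plane(S,[(250,197)],.02),'soap',plane(S,[(227,255)],0))
```

```text
brush top [ 0.5138 -0.643   0.2176] box near corner rim 
box scene rim corners z .1 [[ 0.5289 -0.7761  0.09  ]
 [ 0.5446 -0.6277  0.09  ]
 [ 0.4499 -0.6266  0.09  ]] [[ 0.5426 -0.6383  0.    ]]
strainer bowl [[ 0.5918 -0.3025  0.02  ]] soap [[ 0.7819 -0.1655  0.    ]]
```

Emit:
arm_command(series=[[0,0,0,0,0,0,60],[0,0,0,0,0,0,60],[0,0,0,0,0,0,60],[0,0,0,0,0,0,60],[0,0,0,0,0,0,60],[0,0,40,0,0,0,60],[0,0,85,0,0,0,60],[0,0,127,0,0,-0.1,60],[0,0,160,0,0,-0.2,60]])

```text
clock: 8.9
tcp_pos: [0.4418, -0.3677, 0.1854]
ee_rot: [-1.244, 1.149, -1.153]
ft_force: [0.1, -0.0, 0.5]
grip_width: 0.0517
```

Emit:
arm_command(series=[[28,-15,0,0,0,-0.09,60],[56,-30,0,0,0,-0.18,60],[84,-45,0,0,0,-0.28,60],[112,-60,0,0,0,-0.38,60],[140,-75,0,0,0,-0.48,60],[168,-90,-5,0,0,-0.58,60],[196,-105,-15,0,0,-0.68,60],[224,-120,-25,0,0,-0.765,60],[248,-131,-33,0,0,-0.765,60],[248,-131,-33,0,0,-0.765,60]])

```text
clock: 9.9
tcp_pos: [0.6915, -0.4977, 0.1459]
ee_rot: [-0.809, 1.692, -1.688]
ft_force: [-0.8, -0.4, -0.8]
grip_width: 0.0522
```

Emit:
arm_command(series=[[0,0,0,0,0,0,60],[0,0,0,0,0,0,60],[0,0,0,0,0,0,60]])

```text
clock: 10.2
tcp_pos: [0.689, -0.4981, 0.1512]
ee_rot: [-0.804, 1.691, -1.692]
ft_force: [0.4, 0.4, -0.1]
grip_width: 0.0517
```

```bash
cat > meas.py <<'E'
from h import *
np.set_printoptions(precision=4,suppress=True)
def meas(f):
    c=cam('wrist');s=r.get_state();im=snap('wrist',f)
    M=R.from_rotvec(s['ee_rot']).as_matrix();print(s['clock'],s['tcp_pos'],'jaw',np.degrees(np.arctan2(M[1,2],M[0,2])),'g',s['grip_width'],'q',s['joint_positions'])
    hsv=cv2.cvtColor(im,cv2.COLOR_RGB2HSV);m=cv2.inRange(hsv,(8,90,120),(22,255,255));m[400:]=0
    k,l,st,ce=cv2.connectedComponentsWithStats(m)
    for i in range(1,k):
      if st[i,4]>800:
        ys,xs=np.where(l==i);P=plane(c,np.c_[xs,ys],.02)[:,:2];mu=P.mean(0);e,v=np.linalg.eigh(np.cov(P.T));t=(P-mu)@v[:,1];print(ce[i],st[i],mu,v[:,1],np.degrees(np.arctan2(v[1,1],v[0,1])),t.min(),t.max(),'mid',mu+v[:,1]*(t.min()+t.max())/2)
E
python3 -c "
from meas import *
meas('w7.png')"
```

```text
10.2 [ 0.689  -0.4981  0.1512] jaw -39.12543563569755 g 0.05168972873029006 q [ 0.1868  0.9596  0.8988  1.0981 -0.7125  1.3761  0.2937]
[320.1814 215.1223] [ 297  125   46  164 4146] [ 0.6994 -0.4891] [0.6471 0.7624] 49.676333028606386 -0.06842468083077526 0.07711725089986776 mid [ 0.7022 -0.4858]
[ 47.4624 298.7214] [   0  269   82   62 1730] [ 0.4485 -0.3873] [-0.1885  0.9821] 100.86539464841697 -0.031023133310557855 0.04630360544828667 mid [ 0.4471 -0.3798]
```

View pics/w7.png

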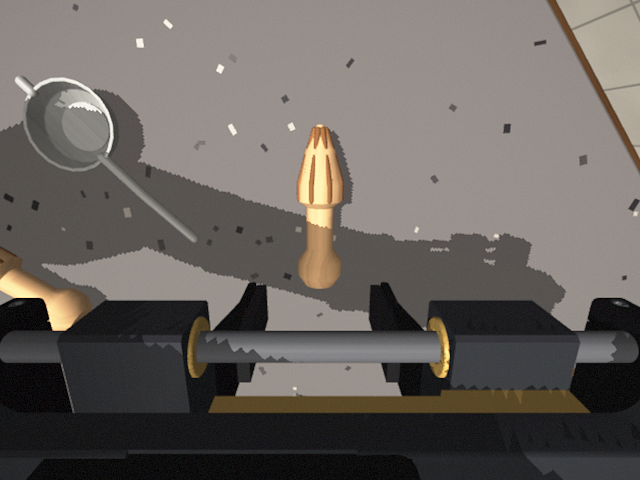

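The second reamer is well placed: tip at (320,125), bulb end at (320,289), centred between the fingers. I'll descend, close and read the width.

Emit:
arm_command(series=[[1,-1,-45,0,0,0,60],[1,-1,-90,0,0,0,60],[1,-1,-115,0,0,0,60],[1,-1,-124,0,0,0,60],[1,-1,-126,0,0,0,60],[1,-1,-126,0,0,0,60],[1,-1,-126,0,0,0,5],[1,-1,-126,0,0,0,5],[1,-1,-126,0,0,0,5],[1,-1,-126,0,0,0,5]])

```text
clock: 11.25
tcp_pos: [0.6909, -0.4993, 0.0246]
ee_rot: [-0.805, 1.69, -1.692]
ft_force: [0.5, -0.5, 0.3]
grip_width: 0.0281
```

Emit:
arm_command(series=[[0,0,0,0,0,0,5],[0,0,0,0,0,0,5],[0,0,0,0,0,0,5]])

```text
clock: 11.55
tcp_pos: [0.6906, -0.4991, 0.0238]
ee_rot: [-0.805, 1.691, -1.691]
ft_force: [0.0, 0.1, 0.5]
grip_width: 0.0078
```

This one was also closed through, with the width at 7.8 mm. I'll check the view before trying the third.

```bash
python3 -c "
from meas import *
meas('w8.png');snap('side','side8.png');snap('scene','scene8.png')
im=cv2.imread('pics/side8.png');cv2.imwrite('pics/side8a.png',cv2.resize(im[270:420,280:480],None,fx=4,fy=4,interpolation=cv2.INTER_CUBIC))
"
```

```text
11.55 [ 0.6906 -0.4991  0.0238] jaw -39.076355746391464 g 0.007777641354728315 q [ 0.1903  1.0669  0.8421  1.1842 -0.775   1.2047  0.3415]
[319.6408 216.7494] [ 278  115   79  216 7246] [ 0.7172 -0.4681] [0.6342 0.7732] 50.6406352690073 -0.06437183857405289 0.05022052866203848 mid [ 0.7127 -0.4736]
```

View pics/w8.png

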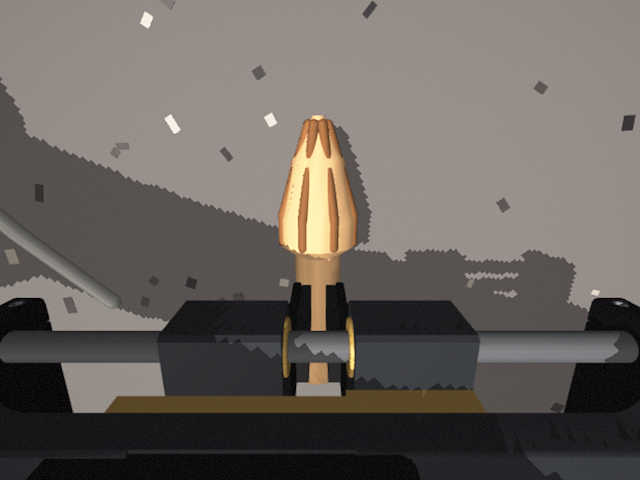

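View pics/side8a.png

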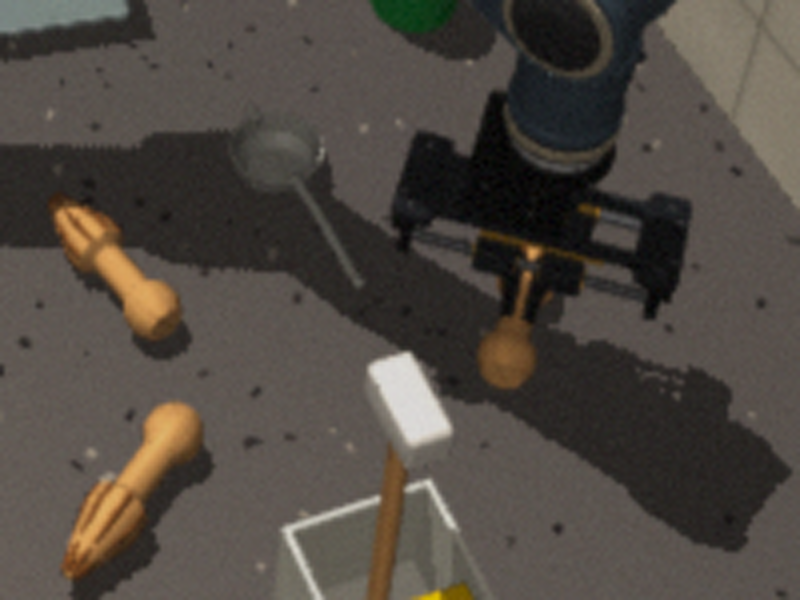

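View pics/scene8.png

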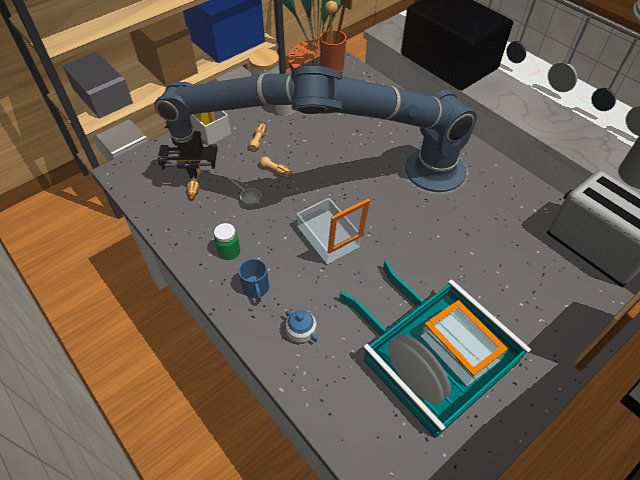

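```bash
python3 -c "
from meas import *
s=r.get_state();t=s['tcp_pos'];D=cam('side');S=cam('scene')
for dz in(-.022,0,.03):
  print(dz,(proj(D,t+[0,0,dz])-[280,270])*4, proj(S,t+[0,0,dz]))
print(s['wrist_torque'],s['ft_force'])
im=cv2.imread('pics/side8.png');cv2.imwrite('pics/side8b.png',cv2.resize(im[310:370,375:455],None,fx=10,fy=10,interpolation=cv2.INTER_CUBIC))
"
```

```text
-0.022 [[512.7758 334.9516]] [[195.0978 182.0206]]
0 [[516.9793 316.1325]] [[193.9185 177.6483]]
0.03 [[522.8458 289.8682]] [[192.2732 171.5485]]
[-0.1068  0.1144  0.0313] [-0.6616 -0.4474  0.0725]
```

View pics/side8b.png

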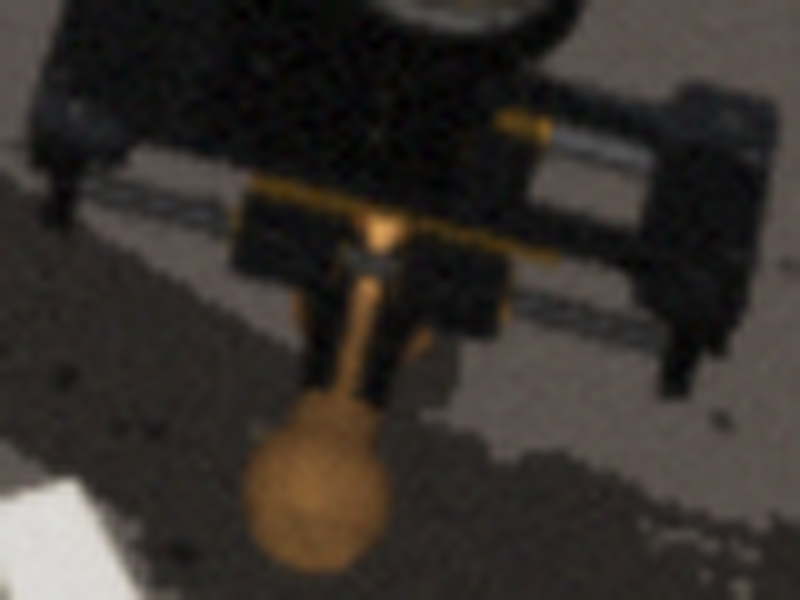

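Side view zoomed: both fingers sit inside the waist at about (350,360), so this reamer is not a solid body either. Before testing the third, I'll work out which counter areas neither fixed camera sees, since a reamer could be hidden on the left.

```bash
python3 -c "
from meas import *
S,D=cam('scene'),cam('side')
for y in np.arange(.95,-.9,-.1):
  row=''
  for x in np.arange(-.2,1.01,.1):
    a=proj(S,[[x,y,.02]])[0];b=proj(D,[[x,y,.02]])[0]
    ins=lambda p:0<=p[0]<640 and 0<=p[1]<480
    row+='.scb'[ins(a)+2*ins(b)]
  print('%.2f'%y,row)
print(proj(S,[[.5,.7,0],[.3,.7,0],[.7,.7,0],[.15,.6,0]]),proj(D,[[.5,.7,0],[.3,.7,0],[.7,.7,0],[.15,.6,0]]))
for n,box in(('scene8',(slice(300,480),slice(400,640))),('side8',(slice(80,260),slice(30,270)))):
  im=cv2.imread('pics/%s.png'%n)[box];im=cv2.convertScaleAbs(im,alpha=1.6,beta=10);cv2.imwrite('pics/%sz.png'%n,cv2.resize(im,None,fx=3.3,fy=3.3,interpolation=cv2.INTER_CUBIC))
"
```

```text
0.95 cccccbbcccccc
0.85 ccccbbbbbcccc
0.75 ccbbbbbbbbccc
0.65 bbbbbbbbbbbcc
0.55 bbbbbbbbbbbbc
0.45 bbbbbbbbbbbbb
0.35 bbbbbbbbbbbbb
0.25 bbbbbbbbbbbbb
0.15 bbbbbbbbbbbbb
0.05 bbbbbbbbbbbbb
-0.05 bbbbbbbbbbbbb
-0.15 bbbbbbbbbbbbb
-0.25 bbbbbbbbbbbbb
-0.35 bbbbbbbbbbbbb
-0.45 bbbbbbbbbbbbb
-0.55 bbbbbbbbbbbbb
-0.65 sssbbbbbbbbbb
-0.75 ssssssbbbbbbb
-0.85 ssssssssbbbbb
[[504.8541 406.1763]
 [551.1622 360.1385]
 [453.2066 457.5223]
 [552.9152 305.1164]] [[238.3426 149.3904]
 [192.0138 157.5959]
 [282.4783 141.5734]
 [159.1512 177.2817]]
```

View pics/scene8z.png

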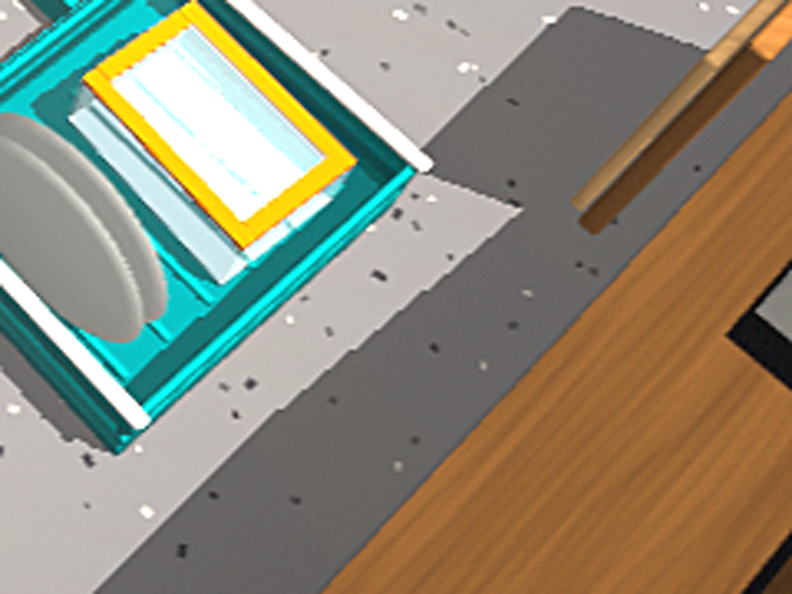

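View pics/side8z.png

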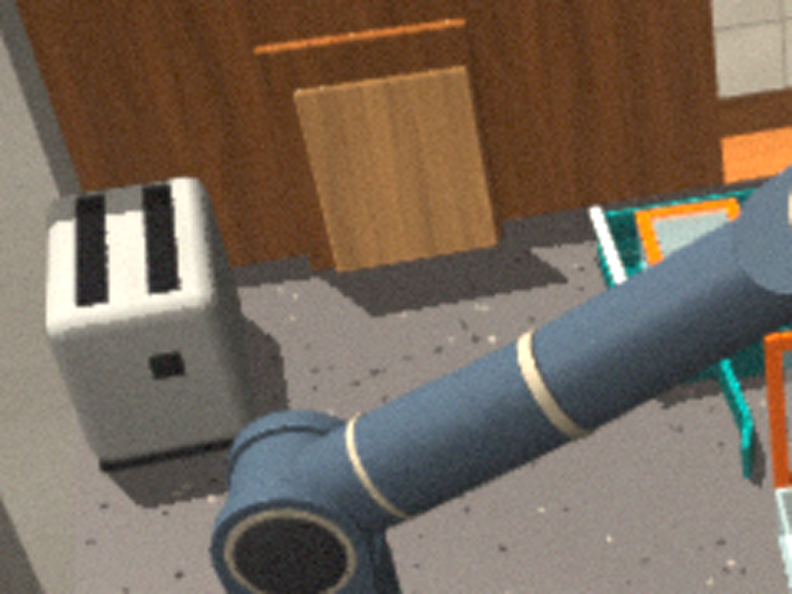

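The views show no hidden reamer. Only the third, near (0.386,-0.535), is left to test. I'll check clearances to the box and the canisters there first.

```bash
python3 -c "
from meas import *
S,D=cam('scene'),cam('side')
print('can small',tri(S,(285,80),D,(247,420)),'can big',tri(S,(264,60),D,(262,462)))
print('box corners', tri(S,(206,126),D,(408,437)), 'left rim',tri(S,(228,115),D,(352,405)))
im=cv2.imread('pics/side8.png');cv2.imwrite('pics/side8c.png',cv2.resize(im[350:480,220:430],None,fx=3.6,fy=3.6,interpolation=cv2.INTER_CUBIC))
im=cv2.imread('pics/scene0.png');cv2.imwrite('pics/scene0c.png',cv2.resize(im[40:170,170:320],None,fx=4.5,fy=4.5,interpolation=cv2.INTER_CUBIC))
"
```

```text
can small [ 0.197  -0.6118  0.1296] can big [ 0.2018 -0.731   0.1572]
box corners [ 0.5363 -0.7172  0.0256] left rim [ 0.4493 -0.6345  0.0842]
```

View pics/side8c.png

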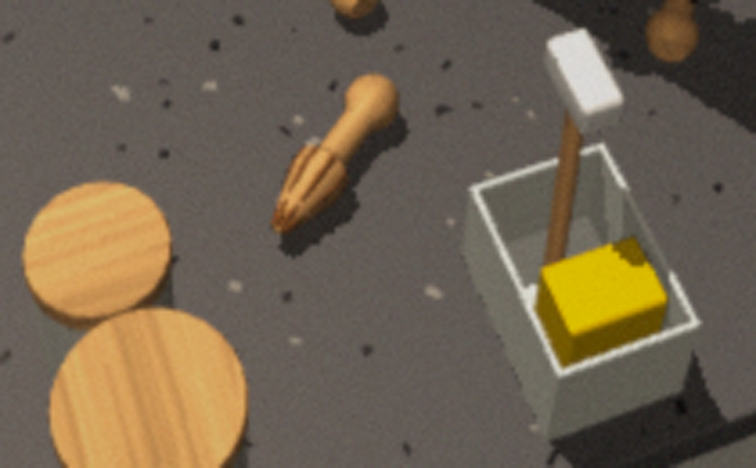

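View pics/scene0c.png

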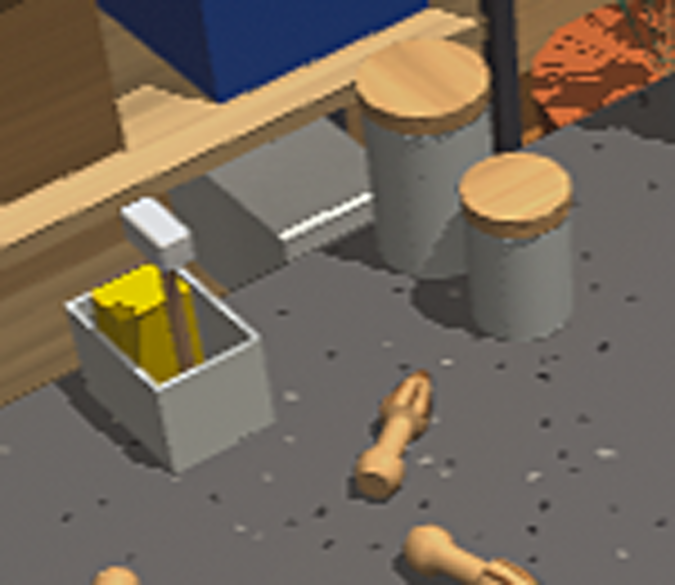

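I'll open, lift and go over to the third reamer, keeping clear of the brush and box.

Emit:
arm_command(series=[[0,0,0,0,0,0,60],[0,0,0,0,0,0,60],[0,0,0,0,0,0,60],[0,0,0,0,0,0,60],[0,0,0,0,0,0,60],[0,0,45,0,0,0,60],[0,5,90,0,0,0,60],[-25,25,130,0,0,0,60],[-65,35,150,0,0,0,60],[-108,40,150,0,0,-0.03,60]])

```text
clock: 12.7
tcp_pos: [0.5837, -0.4594, 0.1784]
ee_rot: [-0.781, 1.702, -1.715]
ft_force: [-0.6, -0.3, 1.1]
grip_width: 0.0524
```

Emit:
arm_command(series=[[-45,0,0,0,0,-0.05,60],[-90,-5,0,0,0,-0.1,60],[-130,-25,0,0,0,-0.15,60],[-165,-45,-10,0,0,-0.2,60],[-184,-67,-25,0,0,-0.2,60],[-184,-67,-25,0,0,-0.2,60],[-184,-67,-25,0,0,-0.2,60]])

```text
clock: 13.4
tcp_pos: [0.3983, -0.5264, 0.1489]
ee_rot: [-0.628, 1.843, -1.842]
ft_force: [1.6, 0.4, 0.2]
grip_width: 0.0524
```

```bash
python3 -c "
from meas import *
meas('w9.png')"
```

```text
13.4 [ 0.3983 -0.5264  0.1489] jaw -52.33515354959615 g 0.052354996470766586 q [ 0.2132  0.7041  1.0213  1.6788 -0.6538  1.1396  0.5038]
[179.9713  64.5591] [  86   16  176  102 6559] [ 0.44   -0.3597] [-0.2758  0.9612] 106.01215715979755 -0.06213318682796848 0.07277237216347537 mid [ 0.4386 -0.3546]
[320.921  239.8092] [ 297  170   46  150 3354] [ 0.3934 -0.5336] [-0.8116 -0.5842] -144.25276629032018 -0.06274853159593265 0.07792390779789804 mid [ 0.3873 -0.5381]
```

View pics/w9.png

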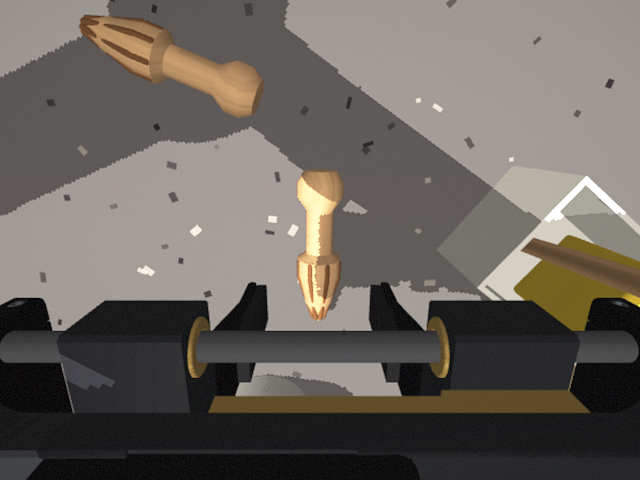

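The third reamer is between the fingers: bulb at (320,172), tip at (318,320), waist around row 235. I'll descend and close.

Emit:
arm_command(series=[[1,-3,-45,0,0,0,60],[1,-3,-90,0,0,0,60],[1,-3,-115,0,0,0,60],[1,-3,-124,0,0,0,60],[1,-3,-126,0,0,0,60],[1,-3,-126,0,0,0,60],[1,-3,-126,0,0,0,10],[1,-3,-126,0,0,0,10],[1,-3,-126,0,0,0,10],[1,-3,-126,0,0,0,10]])

```text
clock: 14.45
tcp_pos: [0.3998, -0.5293, 0.0234]
ee_rot: [-0.629, 1.841, -1.843]
ft_force: [-0.5, -0.0, -0.5]
grip_width: 0.0278
```

Emit:
arm_command(series=[[0,0,0,0,0,0,10],[0,0,0,0,0,0,10],[0,0,0,0,0,0,10]])

```text
clock: 14.75
tcp_pos: [0.3996, -0.5291, 0.0228]
ee_rot: [-0.63, 1.842, -1.842]
ft_force: [0.3, -0.6, 0.8]
grip_width: 0.0104
```

The fingers closed to 10 mm on the third as well. I need to know whether this is a ghost or a failed squeeze, so I'll sweep the closed fingers sideways 20 mm, watch the force and see whether it moves.

Emit:
arm_command(series=[[-6,8,0,0,0,0,10],[-12,16,0,0,0,0,10],[-15,20,0,0,0,0,10],[-15,20,0,0,0,0,10]])

```text
clock: 15.15
tcp_pos: [0.384, -0.5082, 0.0234]
ee_rot: [-0.629, 1.843, -1.841]
ft_force: [0.1, 1.0, 4.6]
grip_width: 0.0086
```

```bash
python3 -c "
from meas import *
meas('w10.png');s=r.get_state();print(s['ft_force'],s['wrist_torque'])"
```

```text
15.15 [ 0.384  -0.5082  0.0234] jaw -52.28614423761161 g 0.008620785538283514 q [ 0.2642  0.8063  0.9003  1.8185 -0.7897  0.9225  0.6165]
[175.8129  34.294 ] [   14     0   257   102 12631] [ 0.4442 -0.3827] [-0.4328  0.9015] 115.64354001257885 -0.04035867277095527 0.0697269522961923 mid [ 0.4379 -0.3695]
[346.2836 243.9466] [ 306  189   78  142 4887] [ 0.4145 -0.5034] [-0.8784 -0.4778] -151.4553697129656 -0.029415734320060373 0.05207558140034775 mid [ 0.4045 -0.5089]
[-0.3746  1.7063  5.5771] [0.1073 0.1861 0.0674]
```

View pics/w10.png

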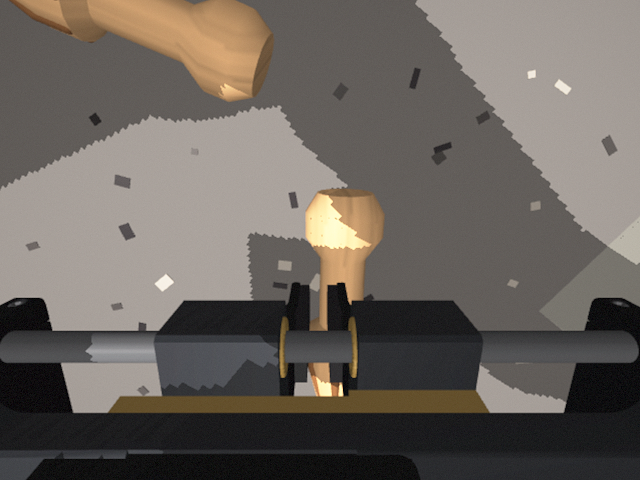

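The sweep moved this reamer and gave about 5 N upward on the tool, so the reamers are solid. That suggests the fingertips ride over the waist, higher than I assumed. In the earlier views (scene4a, side4a) the tips show only about 6 mm below the reported TCP, not 22 mm. I'll lift and triangulate the tips.

Emit:
arm_command(series=[[0,0,45,0,0,0,60],[0,0,90,0,0,0,60],[0,0,130,0,0,0,60],[0,0,130,0,0,0,60],[0,0,130,0,0,0,60],[0,0,130,0,0,0,60]])

```text
clock: 15.8
tcp_pos: [0.3845, -0.508, 0.1513]
ee_rot: [-0.63, 1.845, -1.84]
ft_force: [-0.3, 0.3, -1.1]
grip_width: 0.0479
```

```bash
python3 -c "
from meas import *
meas('w11.png');s=r.get_state();print(s['ft_force']);t=s['tcp_pos'];J=R.from_rotvec(s['ee_rot']).as_matrix()[:,2]
for n in('scene','side'):
  c=cam(n);snap(n,n+'11.png');p=proj(c,t)[0].astype(int);im=cv2.imread('pics/%s11.png'%n);x0,y0=p[0]-40,p[1]-35
  z=cv2.resize(cv2.convertScaleAbs(im[y0:y0+60,x0:x0+80],alpha=2,beta=20),None,fx=10,fy=10,interpolation=cv2.INTER_CUBIC)
  q=lambda P:tuple(np.round((proj(c,P)[0]-[x0,y0]+.5)*10).astype(int).tolist())
  for sgn in(-1,1):
    for dz,col in((0,(0,0,255)),(-.022,(0,255,0))): cv2.circle(z,q(t+sgn*J*.026+[0,0,dz]),4,col,2)
  cv2.imwrite('pics/%s11a.png'%n,z);print(n,x0,y0)
"
```

```text
15.8 [ 0.3845 -0.508   0.1513] jaw -52.23890133845584 g 0.04794666232645123 q [ 0.1803  0.6712  1.0394  1.7328 -0.6378  1.1205  0.5091]
[211.4004  65.399 ] [ 116   17  176  101 6521] [ 0.4401 -0.3598] [-0.2753  0.9614] 105.9798258165267 -0.06236582921825743 0.07489163484403547 mid [ 0.4384 -0.3538]
[272.9097 238.6141] [ 243  168   47  149 2358] [ 0.3534 -0.4804] [-0.8197 -0.5728] -145.05486690081455 -0.06383245664328516 0.07663152589009177 mid [ 0.3481 -0.4841]
[-0.2026  0.4843 -0.2799]
scene 220 75
side 268 319
```

View pics/scene11a.png

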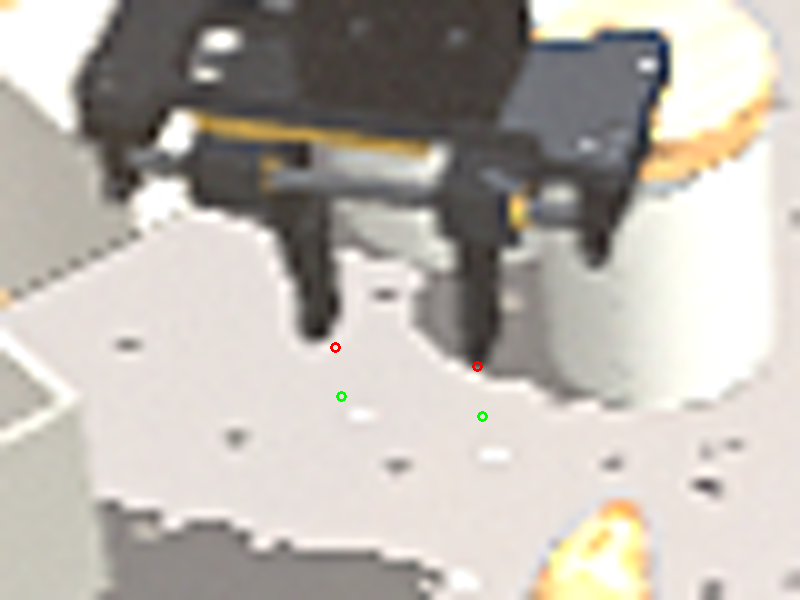

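View pics/side11a.png

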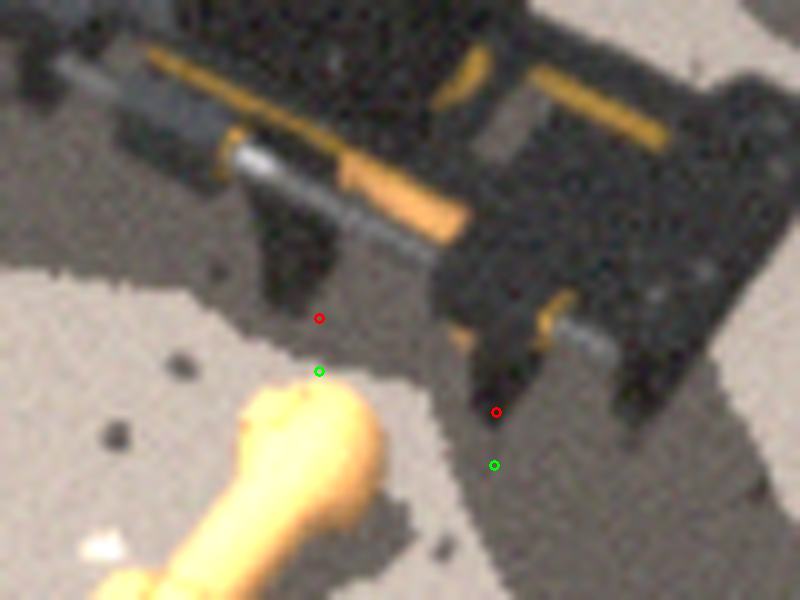

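View pics/w11.png

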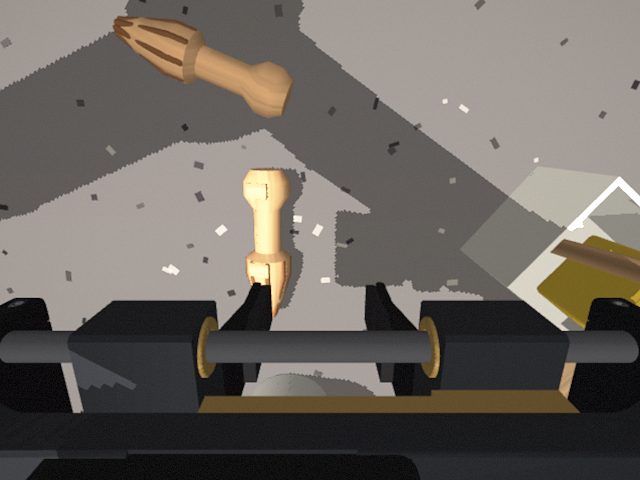

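```bash
python3 -c "
from meas import *
S,D=cam('scene'),cam('side');t=r.get_state()['tcp_pos'];J=R.from_rotvec(r.get_state()['ee_rot']).as_matrix()[:,2]
f=lambda x,y,o:(x/10+o[0]-.5,y/10+o[1]-.5)
for a,b in(((318,338),(495,428)),((480,358),(285,305))):
  P=tri(S,f(*a,(220,75)),D,f(*b,(268,319)));print(P,P-t,(P-t)@J, 'reproj',proj(S,P)-f(*a,(220,75)),proj(D,P)-f(*b,(268,319)))
# elbow-independent check: TCP z by wrist cam? counter speck check skipped
"
```

```text
[ 0.4004 -0.5345  0.1518] [ 0.0161 -0.0261  0.0005] 0.030489986257650026 reproj [[ 0.6607 -0.1315]] [[0.9562 0.1559]]
[ 0.3641 -0.4853  0.1548] [-0.0203  0.023   0.0034] -0.03059494235242411 reproj [[ 0.993  -0.2416]] [[1.4115 0.2678]]
```

Triangulation puts the fingertips at z≈0.153 with the TCP at 0.151. The wrist view agrees, showing the tip top edge at row 285. So the tips really end a few mm short of the reported TCP, not 22 mm past it. My three grasps therefore closed just over the top of the waists.

Back to the correct reamer, the leftmost at (0.440,-0.360). This time I'll go about 28 mm lower and watch the force.

Emit:
arm_command(series=[[7,17,0,0,0,0.14,60],[14,34,0,0,0,0.28,60],[21,51,0,0,0,0.42,60],[28,68,0,0,0,0.56,60],[36,85,0,0,0,0.7,60],[44,102,0,0,0,0.84,60],[52,119,0,0,0,0.98,60],[59,134,0,0,0,1.1,60],[59,134,-40,0,0,1.19,60],[59,134,-80,0,0,1.19,60]])

```text
clock: 16.95
tcp_pos: [0.4449, -0.3747, 0.0723]
ee_rot: [-1.328, 0.997, -1.001]
ft_force: [-0.0, 0.1, -0.5]
grip_width: 0.0521
```

Emit:
arm_command(series=[[0,0,-10,0,0,0,60],[0,0,-10,0,0,0,60],[0,0,-10,0,0,0,60],[0,0,-10,0,0,0,60]])

```text
clock: 17.35
tcp_pos: [0.4445, -0.3764, 0.0646]
ee_rot: [-1.328, 1.0, -1.005]
ft_force: [-0.1, -0.3, -0.5]
grip_width: 0.0525
```

```bash
python3 -c "
from meas import *
meas('w12.png')"
```

```text
17.35 [ 0.4445 -0.3764  0.0646] jaw 15.90366059846152 g 0.052468907391158504 q [ 0.1224  0.5748  0.6953  1.9267 -0.4994  0.815   1.3677]
[316.5279 234.3741] [ 286  112   61  219 8528] [ 0.439  -0.3583] [-0.2776  0.9607] 106.1159887208886 -0.06751528241155676 0.07550145635675785 mid [ 0.4379 -0.3544]
[135.6014 289.6142] [  49  255  164   76 1563] [ 0.3314 -0.4271] [-0.853  -0.5219] -148.5431894340087 -0.04901506952467467 0.06861045984227825 mid [ 0.3231 -0.4322]
[509.4457 394.2911] [ 448  390  129   10 1151] [ 0.6107 -0.4363] [-0.963  -0.2696] -164.36098725496288 -0.050677619625518526 0.046233283425921395 mid [ 0.6128 -0.4357]
```

View pics/w12.png

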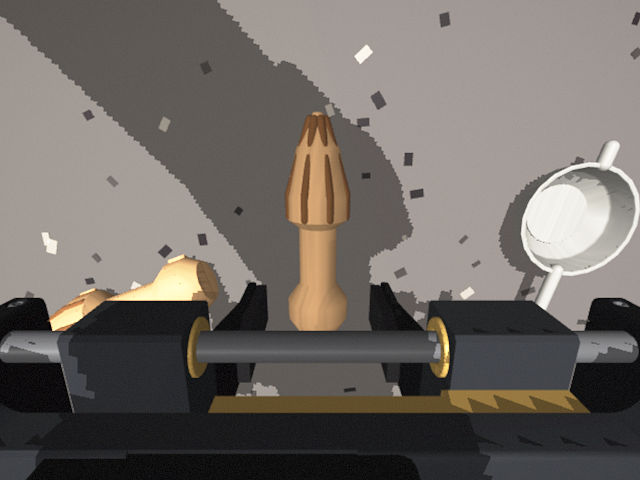

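The correct reamer is centred between the fingers (waist at (318,260)). I'll go down in stages and watch the force.

Emit:
arm_command(series=[[0,2,-35,0,0,0,60],[0,2,-52,0,0,0,60],[0,2,-56,0,0,0,60],[0,2,-58,0,0,0,60],[0,2,-60,0,0,0,60],[0,2,-60,0,0,0,60]])

```text
clock: 18.0
tcp_pos: [0.444, -0.3736, 0.0035]
ee_rot: [-1.328, 1.001, -1.003]
ft_force: [-0.9, 0.5, -1.2]
grip_width: 0.0516
```

Emit:
arm_command(series=[[0,0,-1,0,0,0,60],[0,0,-2,0,0,0,60],[0,0,-3,0,0,0,60]])

```text
clock: 18.3
tcp_pos: [0.4438, -0.3732, 0.0001]
ee_rot: [-1.328, 1.002, -1.002]
ft_force: [-0.5, 0.5, -1.0]
grip_width: 0.0523
```

The TCP is at z=0 with no contact force, which confirms the tip offset. Closing now.

Emit:
arm_command(series=[[0,0,-1,0,0,0,5],[0,0,-2,0,0,0,5],[0,0,-2,0,0,0,5],[0,0,-2,0,0,0,5],[0,0,-2,0,0,0,5],[0,0,-2,0,0,0,5],[0,0,-2,0,0,0,5],[0,0,-2,0,0,0,5]])

```text
clock: 19.1
tcp_pos: [0.4436, -0.3731, -0.0021]
ee_rot: [-1.328, 1.002, -1.002]
ft_force: [0.1, 0.3, -0.4]
grip_width: 0.0233
```

The grip stopped at 23.3 mm, so the waist is held. I'll lift, check, and carry it over the tub, turning it to line up with the tub.

Emit:
arm_command(series=[[0,0,15,0,0,0,5],[0,0,45,0,0,0,5],[0,0,90,0,0,0,5],[0,10,130,0,0,-0.05,5],[5,35,140,0,0,-0.12,5],[11,75,140,0,0,-0.2,5],[17,120,140,0,0,-0.28,5],[23,165,140,0,0,-0.34,5],[29,205,140,0,0,-0.398,5],[29,205,140,0,0,-0.398,5]])

```text
clock: 20.1
tcp_pos: [0.4739, -0.161, 0.1378]
ee_rot: [-1.153, 1.292, -1.286]
ft_force: [-0.0, 0.9, 0.5]
grip_width: 0.0234
```

```bash
python3 -c "
from meas import *
meas('w13.png');snap('scene','scene13.png');snap('side','side13.png')"
```

```text
20.1 [ 0.4739 -0.161   0.1378] jaw -6.298673272670353 g 0.02341774903785191 q [-0.4906  0.3812  0.9309  2.0579 -0.3984  0.8914  0.5536]
[316.9217 224.2134] [  272   110    91   221 12472] [ 0.4742 -0.1529] [0.1102 0.9939] 83.67256067660979 -0.09930498440392223 0.09331502331914572 mid [ 0.4739 -0.1559]
[315.4563 380.6102] [ 280  363   70   34 2001] [ 0.4555 -0.3072] [-0.9952  0.0982] 174.36289825656579 -0.032980230730087476 0.03528739444626186 mid [ 0.4543 -0.3071]
```

View pics/w13.png

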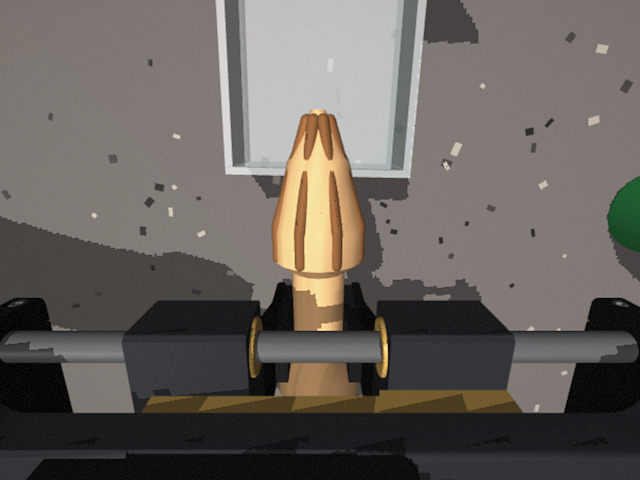

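View pics/scene13.png

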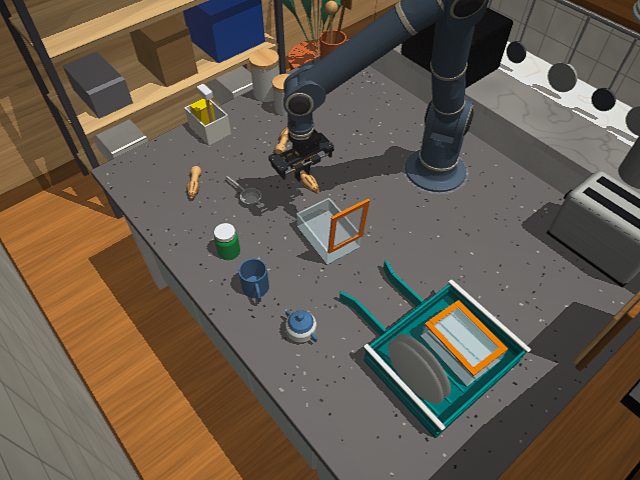

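The reamer is held in the jaws, and the tub's outer rim edge shows at (226,176)–(412,179). I'll use that for the final alignment.

```bash
python3 -c "
from meas import *
c=cam('wrist');P=plane(c,[(226,176),(412,179),(217,2),(427,2)],.07);print(P)
m=(P[0]+P[1])/2;d=P[1]-P[0];print(m,np.degrees(np.arctan2(d[1],d[0]))+90,np.linalg.norm(d))
a=np.radians(83.3);print('ctr',m[:2]+.09*np.array([np.cos(a),np.sin(a)]));print(r.get_state()['tcp_pos'])"
```

```text
[[ 0.418  -0.106   0.07  ]
 [ 0.5431 -0.1231  0.07  ]
 [ 0.4327 -0.0053  0.07  ]
 [ 0.5562 -0.0202  0.07  ]]
[ 0.4805 -0.1146  0.07  ] 82.19186254553446 0.12629524558304983
ctr [ 0.491  -0.0252]
[ 0.4727 -0.1686  0.1386]
```

Emit:
arm_command(series=[[6,45,0,0,0,0,5],[12,90,0,0,0,0,5],[17,128,0,0,0,0,5],[17,134,-20,0,0,0,5],[17,134,-60,0,0,0,5],[17,134,-95,0,0,0,5],[17,134,-120,0,0,0,5],[17,134,-129,0,0,0,5],[17,134,-130,0,0,0,5],[17,134,-130,0,0,0,5]])

```text
clock: 21.25
tcp_pos: [0.4906, -0.0353, 0.0089]
ee_rot: [-1.148, 1.297, -1.299]
ft_force: [1.1, 0.4, 0.2]
grip_width: 0.0232
```

Emit:
arm_command(series=[[0,0,0,0,0,0,5],[0,0,-1,0,0,0,5]])

```text
clock: 21.45
tcp_pos: [0.4907, -0.0341, 0.008]
ee_rot: [-1.148, 1.295, -1.298]
ft_force: [0.7, -0.1, -0.4]
grip_width: 0.0235
```

```bash
python3 -c "
from meas import *
meas('w14.png');snap('scene','scene14.png');snap('side','side14.png')
im=cv2.imread('pics/scene14.png');cv2.imwrite('pics/scene14a.png',cv2.resize(im[130:290,240:400],None,fx=3.7,fy=3.7,interpolation=cv2.INTER_CUBIC))
im=cv2.imread('pics/side14.png');cv2.imwrite('pics/side14a.png',cv2.resize(im[160:300,210:360],None,fx=4,fy=4,interpolation=cv2.INTER_CUBIC))"
```

```text
21.45 [ 0.4907 -0.0341  0.008 ] jaw -6.8720433904213625 g 0.02351234324508933 q [-0.565   0.5684  0.7131  2.165  -0.6458  0.6262  0.4922]
[331.0938   4.1253] [ 116    0  400   11 3527] [0.512  0.0952] [-0.9921  0.1252] 172.80670110428917 -0.07270020664840565 0.08486204316086148 mid [0.506 0.096]
[312.9987 243.9   ] [ 272  132   90  199 8979] [ 0.4925 -0.003 ] [0.0575 0.9983] 86.7008920238114 -0.046189766269749896 0.05160231969131612 mid [ 0.4927 -0.0003]
[311.7131 380.3764] [ 282  363   62   33 1666] [ 0.4823 -0.0787] [-0.994   0.1093] 173.7229215004164 -0.01700151204154551 0.016489621662286333 mid [ 0.4825 -0.0788]
```

View pics/scene14a.png

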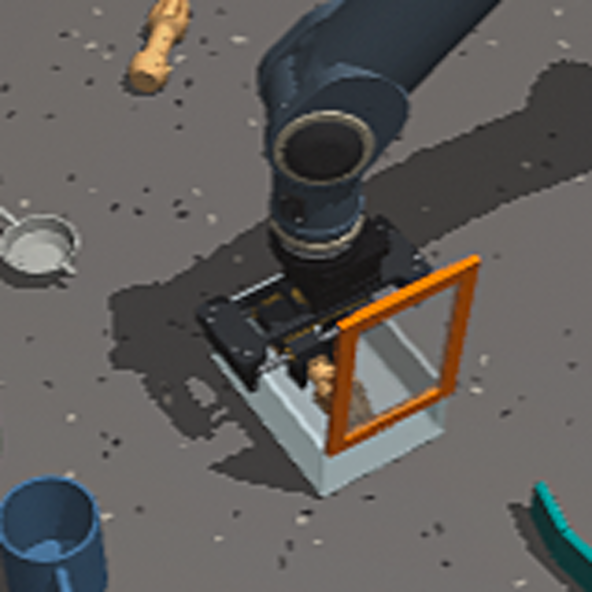

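View pics/side14a.png

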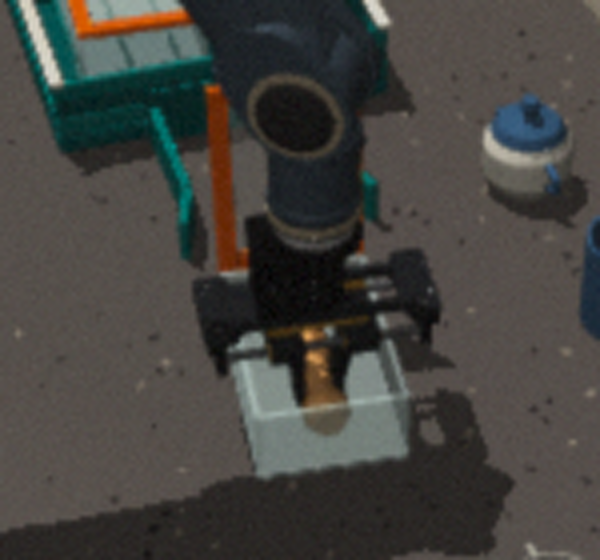

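The reamer is inside the tub, about 3 mm above the floor, and the lid is clear. I'll lower 2 mm, open part way and lift.

Emit:
arm_command(series=[[0,0,-2,0,0,0,5],[0,0,-2,0,0,0,45],[0,0,-2,0,0,0,45],[0,0,-2,0,0,0,45],[0,0,-2,0,0,0,45],[0,0,20,0,0,0,45],[0,0,60,0,0,0,45],[0,0,105,0,0,0,45],[0,-10,150,0,0,0,45],[0,-30,190,0,0,0,30]])

```text
clock: 22.6
tcp_pos: [0.4898, -0.0633, 0.1987]
ee_rot: [-1.151, 1.295, -1.295]
ft_force: [1.0, -0.2, -0.6]
grip_width: 0.0363
```

```bash
python3 -c "
from meas import *
meas('w15.png');snap('scene','scene15.png');snap('side','side15.png')
im=cv2.imread('pics/scene15.png');cv2.imwrite('pics/scene15a.png',cv2.resize(im[130:290,240:400],None,fx=3.7,fy=3.7,interpolation=cv2.INTER_CUBIC))
"
```

```text
22.6 [ 0.4898 -0.0633  0.1987] jaw -6.725084711942716 g 0.036338216184917005 q [-0.8028  0.2791  1.0287  2.0102 -0.2845  1.0031  0.2468]
[314.5459  49.1399] [ 250   42  129   15 1601] [0.5056 0.0921] [-0.9916  0.1297] 172.54828813509886 -0.05709246841508736 0.05793784739945202 mid [0.5052 0.0922]
[312.9039 178.8663] [ 293  103   41  141 3247] [ 0.49   -0.0229] [0.0925 0.9957] 84.69108035560377 -0.06529540376817593 0.07119943923148173 mid [ 0.4903 -0.02  ]
```

View pics/w15.png

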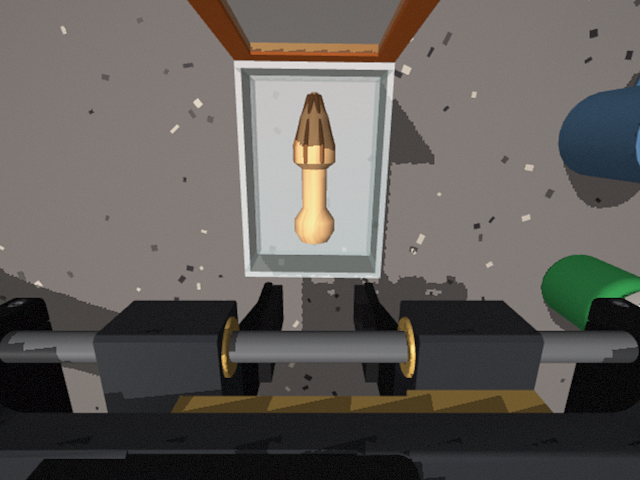

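View pics/scene15a.png

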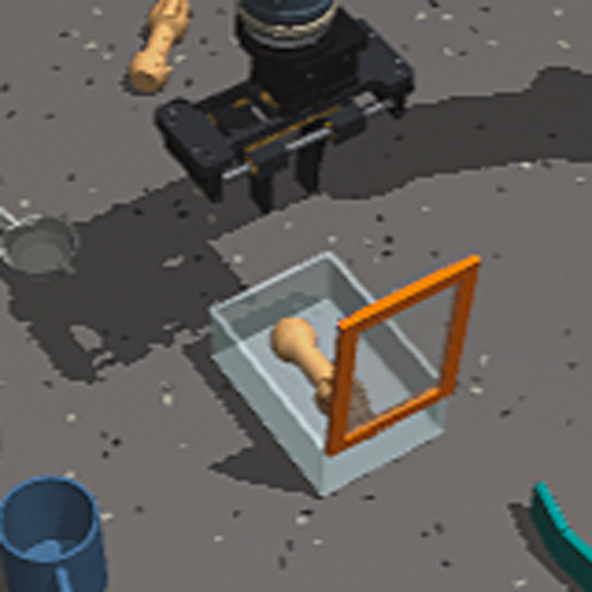

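The reamer lies in the tub, tip at (314,92) and bulb at (314,240), with the rim corners at (235,62), (395,64), (245,276) and (380,277). I'll measure the tub from these corners and plan the lid arc.

```bash
python3 -c "
from meas import *
s=r.get_state();print(s['clock'],s['tcp_pos'])
p=r.camera_params('wrist');T=np.eye(4);T[:3,:3]=R.from_rotvec([-1.151,1.295,-1.295]).as_matrix();T[:3,3]=[0.4898,-0.0633,0.1987]
c=(np.array(p['mtx']),np.linalg.inv(T@np.array(p['mount'])))
P=plane(c,[(235,62),(395,64),(381,277),(245,276)],.07)[:,:2];print(P)
ctr=P.mean(0);d=(P[0]+P[1]-P[2]-P[3])/2;print('ctr',ctr,'len',np.linalg.norm(d),'yaw',np.degrees(np.arctan2(d[1],d[0])))
u=d/np.linalg.norm(d)
for th in(1.6,1.5,1.4,1.3,1.2,1.1,1.0,.9,.8,.7,.6,.5,.4,.3,.2,.1,0):
  X=.09-.14*np.cos(th)+.008*np.sin(th)+.0095;Z=.07+.14*np.sin(th)+.008*np.cos(th)-.007
  w=ctr+u*X;print(th,np.round(w*1000),round(Z*1000))
"
```

```text
22.75 [ 0.4912 -0.0654  0.1992]
[[ 0.4425  0.0798]
 [ 0.5655  0.0638]
 [ 0.5431 -0.1128]
 [ 0.4183 -0.097 ]]
ctr [ 0.4924 -0.0166] len 0.17821916799289167 yaw 82.49865548848076
1.6 [507.  94.] 203
1.5 [505.  80.] 203
1.4 [503.  66.] 202
1.3 [501.  53.] 200
1.2 [500.  39.] 196
1.1 [498.  26.] 191
1.0 [496.  14.] 185
0.9 [495.   2.] 178
0.8 [493.  -9.] 169
0.7 [492. -19.] 159
0.6 [491. -28.] 149
0.5 [490. -36.] 137
0.4 [489. -43.] 125
0.3 [488. -48.] 112
0.2 [488. -52.] 99
0.1 [487. -55.] 85
0 [487. -57.] 71
```

Emit:
arm_command(series=[[0,-5,45,0,0,0,3],[0,-5,90,0,0,0,3],[2,0,115,0,0,0,3],[6,40,115,0,0,-0.01,3],[10,85,115,0,0,-0.01,3],[14,130,115,0,0,-0.01,3],[17,175,115,0,0,-0.01,3],[19,210,110,0,0,-0.01,3],[19,216,70,0,0,-0.01,3],[19,216,30,0,0,-0.01,3]])

```text
clock: 23.75
tcp_pos: [0.5079, 0.1552, 0.2243]
ee_rot: [-1.149, 1.301, -1.3]
ft_force: [-1.0, 0.5, 0.7]
grip_width: 0.0026
```

Emit:
arm_command(series=[[0,0,-20,0,0,0,3],[0,0,-26,0,0,0,3],[0,0,-26,0,0,0,3]])

```text
clock: 24.05
tcp_pos: [0.5077, 0.1519, 0.1995]
ee_rot: [-1.148, 1.305, -1.305]
ft_force: [0.3, 0.4, 0.3]
grip_width: 0.0019
```

```bash
python3 -c "
from meas import *
s=r.get_state();print(s['clock'],s['tcp_pos'],s['grip_width'],s['joint_positions'])
snap('scene','scene16.png')
im=cv2.imread('pics/scene16.png');cv2.imwrite('pics/scene16a.png',cv2.resize(im[110:290,260:440],None,fx=3.3,fy=3.3,interpolation=cv2.INTER_CUBIC))
"
```

```text
24.05 [0.5077 0.1519 0.1995] 0.0019464104197471207 [-1.1058  0.3376  0.9298  1.9282 -0.3133  1.0317 -0.1685]
```

View pics/scene16a.png

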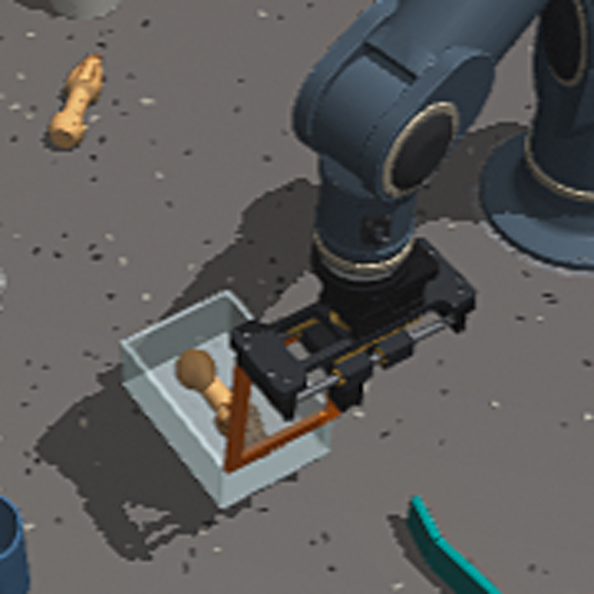

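The fingers stand behind the open lid and clear of it. Now the arc, first half.

Emit:
arm_command(series=[[-1,-30,0,0,0,0,3],[-3,-52,0,0,0,0,3],[-5,-71,0,0,0,0,3],[-7,-85,-1,0,0,0,3],[-9,-98,-3,0,0,0,3],[-10,-112,-7,0,0,0,3],[-12,-125,-12,0,0,0,3],[-14,-137,-18,0,0,0,3],[-15,-149,-25,0,0,0,3],[-15,-149,-25,0,0,0,3]])

```text
clock: 25.1
tcp_pos: [0.4926, 0.001, 0.175]
ee_rot: [-1.146, 1.307, -1.306]
ft_force: [-0.3, 0.0, 0.2]
grip_width: 0.0027
```

```bash
python3 -c "
from meas import *
s=r.get_state();print(s['clock'],s['tcp_pos'],s['ft_force'])
snap('scene','scene17.png')
im=cv2.imread('pics/scene17.png');cv2.imwrite('pics/scene17a.png',cv2.resize(im[110:290,260:440],None,fx=3.3,fy=3.3,interpolation=cv2.INTER_CUBIC))
"
```

```text
25.1 [0.4926 0.001  0.175 ] [-0.3117  0.0333  0.2171]
```

View pics/scene17a.png

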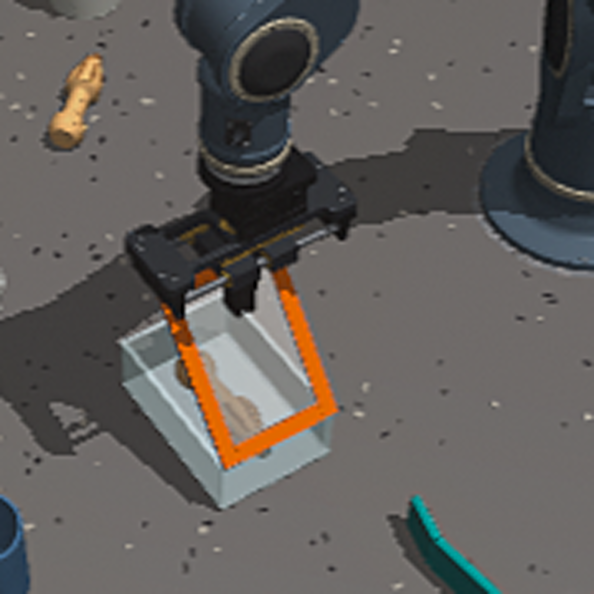

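The lid follows at about 0.9 rad and the tub hasn't moved. Second half of the arc:

Emit:
arm_command(series=[[-2,-11,-9,0,0,0,3],[-3,-21,-19,0,0,0,3],[-4,-30,-29,0,0,0,3],[-5,-38,-41,0,0,0,3],[-6,-45,-53,0,0,0,3],[-7,-50,-66,0,0,0,3],[-7,-54,-79,0,0,0,3],[-8,-57,-93,0,0,0,3],[-8,-58,-98,0,0,0,3],[-8,-58,-100,0,0,0,3]])

```text
clock: 26.15
tcp_pos: [0.4853, -0.055, 0.0753]
ee_rot: [-1.146, 1.305, -1.304]
ft_force: [-0.8, 0.0, 1.6]
grip_width: 0.0026
```

Emit:
arm_command(series=[[0,0,-3,0,0,0,3],[0,0,-5,0,0,0,3],[0,0,-7,0,0,0,3],[0,0,-7,0,0,0,3]])

```text
clock: 26.55
tcp_pos: [0.4858, -0.0549, 0.0689]
ee_rot: [-1.145, 1.304, -1.304]
ft_force: [-0.2, -0.1, -0.1]
grip_width: 0.0028
```

Emit:
arm_command(series=[[0,0,-2,0,0,0,3],[0,0,-4,0,0,0,3],[0,0,-4,0,0,0,3]])

```text
clock: 26.85
tcp_pos: [0.486, -0.0549, 0.0681]
ee_rot: [-1.141, 1.307, -1.301]
ft_force: [-9.9, 2.2, 37.0]
grip_width: 0.0027
```

```bash
python3 -c "
from meas import *
s=r.get_state();print(s['clock'],s['tcp_pos'],s['ft_force'])
snap('scene','scene18.png')
im=cv2.imread('pics/scene18.png');cv2.imwrite('pics/scene18a.png',cv2.resize(im[110:290,260:440],None,fx=3.3,fy=3.3,interpolation=cv2.INTER_CUBIC))
"
```

```text
26.85 [ 0.486  -0.0549  0.0681] [-9.9163  2.2033 36.9577]
```

View pics/scene18a.png

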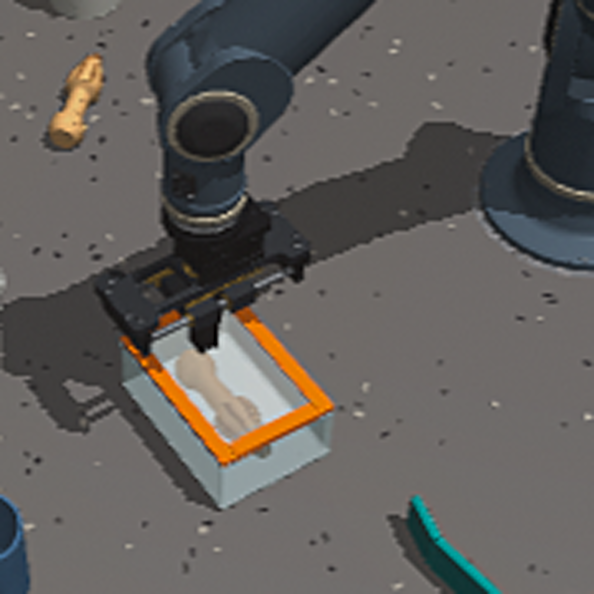

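37 N of downward force with the frame flat on the rim, so the lid is shut. This contact also shows the tip about 10 mm above the reported TCP. Next I'll lift, move behind the outer end and open wide for a two-point push.

Emit:
arm_command(series=[[0,0,15,0,0,0,3],[0,0,50,0,0,0,20],[0,-10,75,0,0,0,60],[-5,-45,80,0,0,0,100],[-10,-85,80,0,0,0,100],[-10,-90,80,0,0,0,100],[-10,-90,80,0,0,0,100],[-10,-90,80,0,0,0,100],[-10,-90,80,0,0,0,100]])

```text
clock: 27.8
tcp_pos: [0.4759, -0.1436, 0.1445]
ee_rot: [-1.146, 1.303, -1.302]
ft_force: [-0.2, 0.4, 1.2]
grip_width: 0.0587
```

```bash
python3 -c "
from meas import *
meas('w19.png');s=r.get_state();print(s['ft_force'])
snap('side','side19.png')"
```

```text
27.8 [ 0.4759 -0.1436  0.1445] jaw -7.311811908742575 g 0.05866005823663483 q [-0.5364  0.3604  0.9333  2.0597 -0.3717  0.8968  0.4762]
[316.7962 119.9913] [  211     0   212   203 13774] [ 0.487  -0.0527] [-0.9917  0.1286] 172.60973176979397 -0.07724481189649686 0.07800928363588672 mid [ 0.4866 -0.0526]
[-0.4202  0.2209 -0.4878]
```

View pics/w19.png

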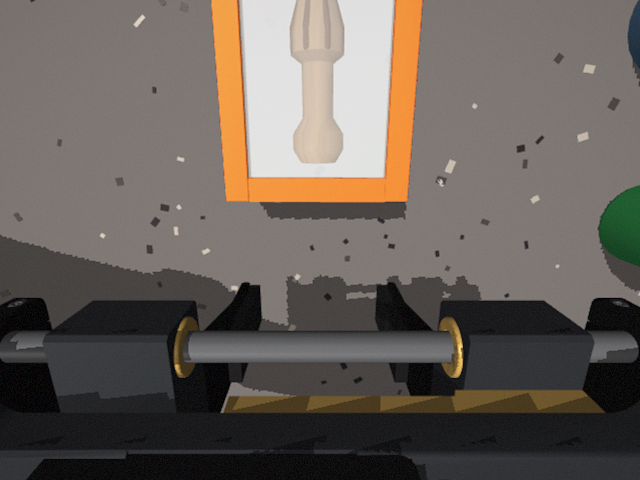

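View pics/side19.png

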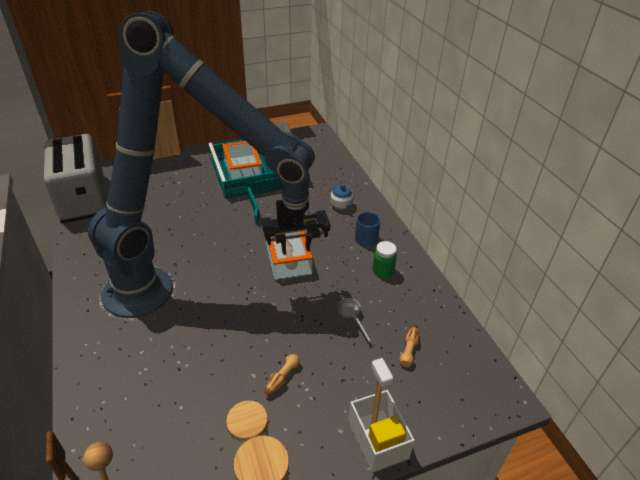

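The lid sits shut (orange frame edge from (227,202) to (408,202)) with the reamer inside. I'll take an exact end pose before pushing.

```bash
cat >> h.py <<'E'
def camat(pos,rv):
    p=r.camera_params('wrist');T=np.eye(4);T[:3,:3]=R.from_rotvec(rv).as_matrix();T[:3,3]=pos
    return np.array(p['mtx']),np.linalg.inv(T@np.array(p['mount']))
E
python3 -c "
from meas import *
c=camat([0.4759,-0.1436,0.1445],[-1.146,1.303,-1.302])
P=plane(c,[(227,202),(408,202),(213,2),(423,2)],.078)[:,:2];print(P);m=(P[0]+P[1])/2
for a,b in((0,2),(1,3)): d=P[b]-P[a];print(np.degrees(np.arctan2(d[1],d[0])))
d=P[1]-P[0];print(m,np.degrees(np.arctan2(d[1],d[0]))+90)
a=np.radians(82.7);print(m+.09*np.array([np.cos(a),np.sin(a)]))
print(r.get_state()['tcp_pos'])"
```

```text
[[ 0.4192 -0.0977]
 [ 0.5425 -0.1136]
 [ 0.4352  0.0197]
 [ 0.5576  0.0039]]
82.26595005152637
82.71436979895232
[ 0.4809 -0.1057] 82.66022583578004
[ 0.4923 -0.0164]
[ 0.4759 -0.1438  0.1446]
```

Emit:
arm_command(series=[[0,0,-45,0,0,0,100],[0,0,-90,0,0,0,100],[0,0,-118,0,0,0,100],[0,0,-126,0,0,0,100],[0,0,-126,0,0,0,100],[1,10,-126,0,0,0,100],[2,20,-126,0,0,0,100],[3,26,-126,0,0,0,100],[3,26,-126,0,0,0,100]])

```text
clock: 28.8
tcp_pos: [0.4796, -0.1175, 0.0196]
ee_rot: [-1.145, 1.301, -1.303]
ft_force: [-0.2, 0.2, -0.4]
grip_width: 0.0872
```

Pusher in place. Push phase A: curve towards the bay axis at 0.1 m/s.

Emit:
arm_command(series=[[2,5,0,0,0,0.002,100],[4,13,0,0,0,0.008,100],[7,23,0,0,0,0.016,100],[10,33,0,0,0,0.024,100],[13,43,0,0,0,0.031,100],[16,53,0,0,0,0.038,100],[19,63,0,0,0,0.045,100],[22,71,0,0,0,0.051,100],[23,75,0,0,0,0.054,100],[23,75,0,0,0,0.054,100]])

```text
clock: 29.8
tcp_pos: [0.5023, -0.0459, 0.0195]
ee_rot: [-1.173, 1.263, -1.268]
ft_force: [0.5, -4.3, 3.4]
grip_width: 0.0872
```

```bash
python3 -c "
from meas import *
s=r.get_state();print(s['ft_force']);meas('w20.png');snap('scene','scene20.png')
im=cv2.imread('pics/scene20.png');cv2.imwrite('pics/scene20a.png',cv2.resize(im[150:370,270:470],None,fx=2.7,fy=2.7,interpolation=cv2.INTER_CUBIC))"
```

```text
[ 0.4946 -4.3279  3.3986]
29.8 [ 0.5023 -0.0459  0.0195] jaw -4.38850967820654 g 0.08718510985251239 q [-0.5503  0.5636  0.727   2.1317 -0.6122  0.6608  0.5233]
[139.451  153.6942] [   89     0    95   330 15933] [0.4239 0.0304] [0.0755 0.9971] 85.67185282866457 -0.09058026116117736 0.06592174831712143 mid [0.423  0.0181]
[431.0555 193.5155] [  183     0   352   330 21820] [ 0.5593 -0.0002] [-0.7164 -0.6976] -135.76153727944381 -0.08978522439309251 0.135293594390937 mid [ 0.543  -0.0161]
```

View pics/w20.png

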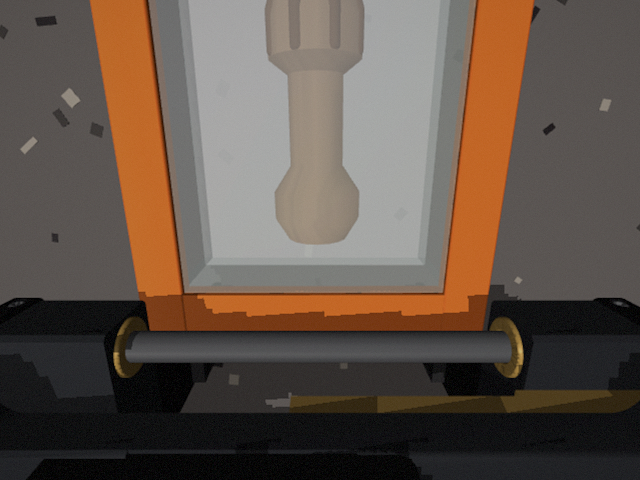

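View pics/scene20a.png

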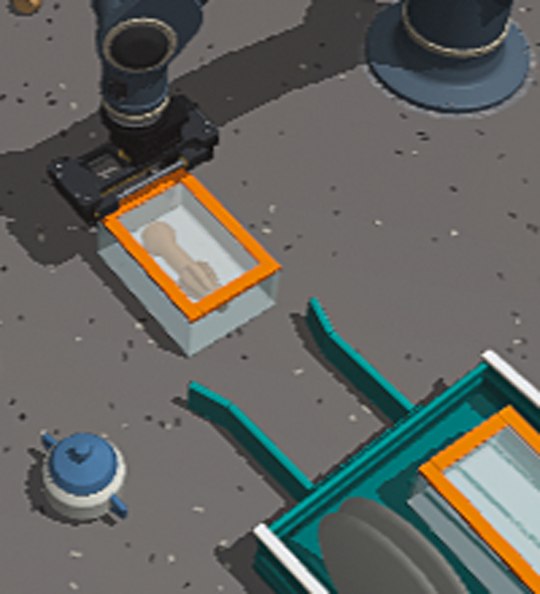

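The tub follows the pusher squarely, with the frame symmetric about column 315. I'll check its pose against the bay from the scene view.

```bash
cat > tubpose.py <<'E'
from h import *
np.set_printoptions(precision=4,suppress=True)
def tub(corn,f,ox,oy):
    S=cam('scene');P=plane(S,[(x/f+ox-.3,y/f+oy-.3) for x,y in corn],.078)[:,:2]
    # corners: hinge+x, hinge-x, outer-x, outer+x
    c=P.mean(0);d=(P[0]+P[1]-P[2]-P[3]);yaw=np.degrees(np.arctan2(d[1],d[0]));print(P,'ctr',c,'yaw',yaw,'len',np.linalg.norm(d)/2)
    ro=np.array([.530,.275]);a=np.radians(88.7);X=np.array([np.cos(a),np.sin(a)]);Y=np.array([-X[1],X[0]])
    print('in rack',(c-ro)@X,(c-ro)@Y)
E
python3 -c "
from tubpose import *
tub([(193,320),(280,268),(185,176),(103,217)],2.7,270,150)
print(r.get_state()['tcp_pos'])"
```

```text
[[ 0.576   0.1418]
 [ 0.456   0.1516]
 [ 0.4488 -0.0158]
 [ 0.5606 -0.0303]] ctr [0.5103 0.0618] yaw 86.19603474431756 len 0.17007550160549165
in rack -0.21358145986074245 0.014821956814298057
[ 0.5022 -0.0458  0.0195]
```

Emit:
arm_command(series=[[3,10,0,0,0,0.008,100],[6,20,0,0,0,0.016,100],[9,30,0,0,0,0.023,100],[12,40,0,0,0,0.03,100],[15,50,0,0,0,0.037,100],[18,60,0,0,0,0.044,100],[21,69,0,0,0,0.05,100],[22,74,0,0,0,0.053,100],[22,74,0,0,0,0.053,100]])

```text
clock: 30.8
tcp_pos: [0.5241, 0.0285, 0.0193]
ee_rot: [-1.198, 1.225, -1.228]
ft_force: [0.7, -5.1, 5.1]
grip_width: 0.087
```

```bash
python3 -c "
from meas import *
s=r.get_state();print(s['ft_force']);meas('w21.png');snap('scene','scene21.png')
im=cv2.imread('pics/scene21.png');cv2.imwrite('pics/scene21a.png',cv2.resize(im[180:350,290:460],None,fx=3.5,fy=3.5,interpolation=cv2.INTER_CUBIC))"
```

```text
[ 0.6839 -5.0582  5.1258]
30.8 [0.5241 0.0285 0.0193] jaw -1.3542887739771376 g 0.08698467545262793 q [-0.6762  0.5874  0.716   2.0842 -0.6089  0.6855  0.4215]
[139.0419 152.5364] [   89     0    95   330 15830] [0.4417 0.1011] [0.0238 0.9997] 88.63588561421166 -0.09109484919891363 0.06532078370184782 mid [0.4414 0.0882]
[434.2027 192.2785] [  183     0   352   330 21646] [0.5802 0.0778] [0.6628 0.7488] 48.48663119774917 -0.13572154412033413 0.08874739704218261 mid [0.5646 0.0602]
```

View pics/w21.png

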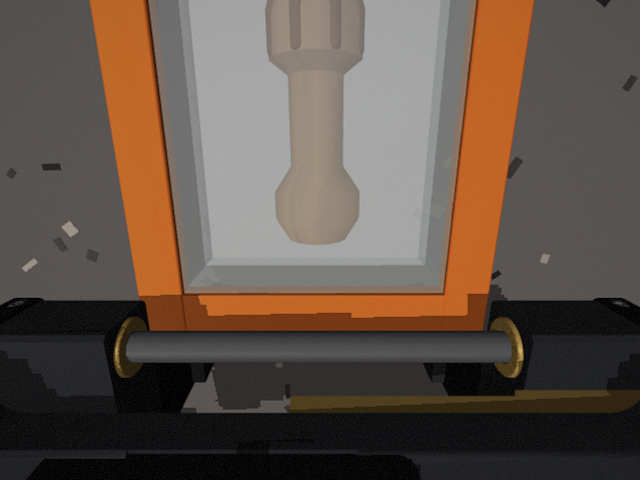

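View pics/scene21a.png

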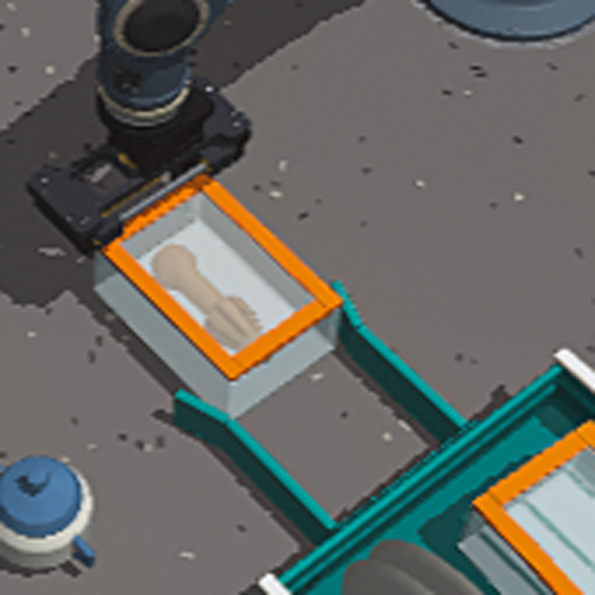

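The tub is entering the mouth between the flares. Pose check:

```bash
python3 -c "
from tubpose import *
tub([(233,380),(342,301),(206,176),(104,245)],3.5,290,180)
S=cam('scene');f=lambda p:[(x/3.5+290-.3,y/3.5+180-.3) for x,y in p]
print('bottom hinge corners',plane(S,f([(233,416),(334,347)]),0))
K=plane(S,f([(360,324),(232,420)]),.045);print('kinks',K,K.mean(0));B=plane(S,f([(457,430),(330,520)]),.045);print('back wall jn',B,B.mean(0))"
```

```text
[[0.5887 0.2206]
 [0.4666 0.2218]
 [0.4644 0.05  ]
 [0.5815 0.0498]] ctr [0.5253 0.1356] yaw 88.43899047817553 len 0.1713534730759752
in rack -0.13948201381478342 0.0015219080541326005
bottom hinge corners [[0.5766 0.2142 0.    ]
 [0.4621 0.2192 0.    ]]
kinks [[0.4529 0.2346 0.045 ]
 [0.6    0.2346 0.045 ]] [0.5265 0.2346 0.045 ]
back wall jn [[0.4658 0.3591 0.045 ]
 [0.6024 0.3515 0.045 ]] [0.5341 0.3553 0.045 ]
```

Aligned within 2 mm and 0.3° of the bay axis. Phase B: straight in.

Emit:
arm_command(series=[[0,10,0,0,0,0,100],[0,20,0,0,0,0,100],[1,30,0,0,0,0,100],[1,40,0,0,0,0,100],[1,50,0,0,0,0,100],[1,60,0,0,0,0,100],[2,70,0,0,0,0,100],[2,80,0,0,0,0,100],[2,90,0,0,0,0,100],[2,100,0,0,0,0,100]])

```text
clock: 31.9
tcp_pos: [0.526, 0.1272, 0.0193]
ee_rot: [-1.198, 1.226, -1.231]
ft_force: [0.5, -8.0, 4.6]
grip_width: 0.0872
```

Emit:
arm_command(series=[[0,8,0,0,0,0,100],[1,16,0,0,0,0,100],[1,24,0,0,0,0,100],[1,31,0,0,0,0,100],[1,36,0,0,0,0,100],[1,38,0,0,0,0,100],[1,38,0,0,0,0,100]])

```text
clock: 32.6
tcp_pos: [0.527, 0.1657, 0.0193]
ee_rot: [-1.198, 1.226, -1.23]
ft_force: [-0.6, -6.5, 5.3]
grip_width: 0.0873
```

```bash
python3 -c "
from meas import *
s=r.get_state();print(s['ft_force'],s['tcp_pos'],s['clock']);snap('scene','scene22.png')
im=cv2.imread('pics/scene22.png');cv2.imwrite('pics/scene22a.png',cv2.resize(im[200:370,310:480],None,fx=3.5,fy=3.5,interpolation=cv2.INTER_CUBIC))"
```

```text
[-0.6455 -6.5102  5.2764] [0.527  0.1657 0.0193] 32.6
```

View pics/scene22a.png

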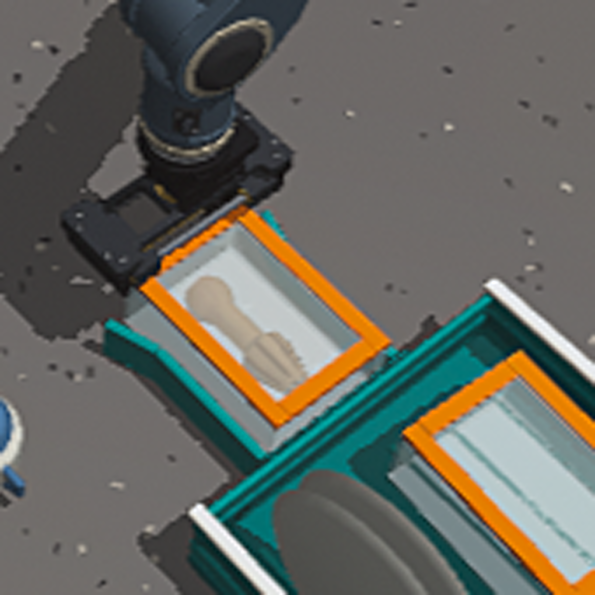

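The tub is nearly home, straight in the bay. I'll push slowly until the back wall stops it.

Emit:
arm_command(series=[[0,3,0,0,0,0,100],[0,6,0,0,0,0,100],[0,9,0,0,0,0,100],[0,9,0,0,0,0,100]])

```text
clock: 33.05
tcp_pos: [0.527, 0.1717, 0.0193]
ee_rot: [-1.2, 1.225, -1.233]
ft_force: [0.9, -11.9, 5.7]
grip_width: 0.0871
```

Emit:
arm_command(series=[[0,2,0,0,0,0,100],[0,4,0,0,0,0,100],[0,4,0,0,0,0,100]])

```text
clock: 33.35
tcp_pos: [0.527, 0.1715, 0.0193]
ee_rot: [-1.204, 1.223, -1.237]
ft_force: [0.8, -19.7, 6.4]
grip_width: 0.0873
```

The TCP stopped at 0.1717 while the force rises from 12 to 20 N. I'll check whether that is the back wall or a jam.

```bash
python3 -c "
from meas import *
meas('w23.png');snap('scene','scene23.png');snap('side','side23.png')
im=cv2.imread('pics/scene23.png');cv2.imwrite('pics/scene23a.png',cv2.resize(im[220:340,330:450],None,fx=5,fy=5,interpolation=cv2.INTER_CUBIC))
im=cv2.imread('pics/side23.png');cv2.imwrite('pics/side23a.png',cv2.resize(im[120:240,200:320],None,fx=5,fy=5,interpolation=cv2.INTER_CUBIC))"
```

```text
33.35 [0.527  0.1715 0.0193] jaw -1.531144394016134 g 0.08734259401268551 q [-0.9346  0.6326  0.7318  2.014  -0.6162  0.7303  0.1522]
[137.8379 152.2577] [   87     0    97   330 15907] [0.4446 0.2444] [0.0251 0.9997] 88.55899907180756 -0.09130381689734539 0.06489959594737807 mid [0.4443 0.2312]
[437.9027 188.8345] [  183     0   353   330 21157] [0.5847 0.2222] [0.6618 0.7497] 48.56466410152963 -0.13820698952450772 0.08619980062033038 mid [0.5675 0.2027]
```

View pics/scene23a.png

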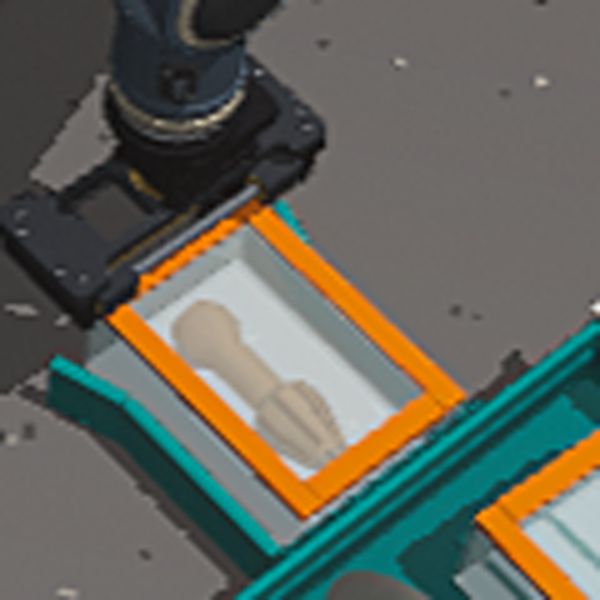

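View pics/w23.png

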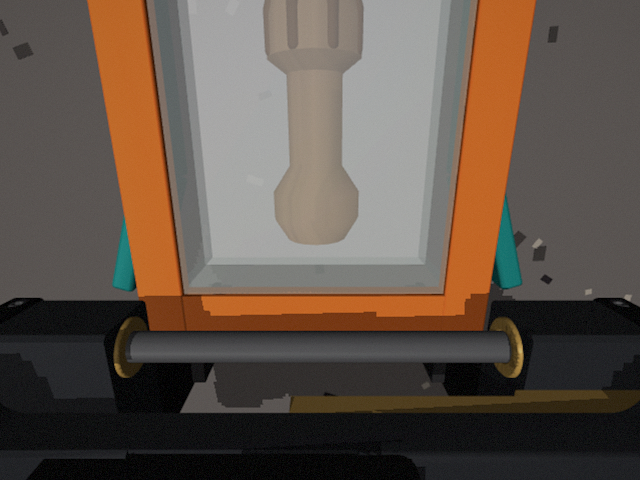

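The flare tips show beside the tub at (123,288) and (511,286). When home, the outer end should stand about 3–4 mm out of them. Checking:

```bash
python3 -c "
from meas import *
c=camat([0.527,0.1715,0.0193],r.get_state()['ee_rot'])
P=plane(c,[(122,289),(511,287)],.045);print('flare tips',P,P.mean(0))
E=plane(c,[(140,296),(489,296)],.078);print('frame inner ref',E)
print('pusher face y',.1715+.0095)
S=cam('scene');f=lambda p:[(x/5+330-.4,y/5+220-.4) for x,y in p]
print('hinge lid corners',plane(S,f([(307,518),(466,397)]),.078)); print('back wall top front edge',plane(S,f([(270,548),(480,398)]),.06))
print('lid outer',plane(S,f([(106,318),(270,206)]),.078))
"
```

```text
flare tips [[0.439  0.1891 0.045 ]
 [0.6153 0.1852 0.045 ]] [0.5272 0.1872 0.045 ]
frame inner ref [[0.4655 0.2011 0.078 ]
 [0.5885 0.1976 0.078 ]]
pusher face y 0.18100000000000002
hinge lid corners [[0.5918 0.363  0.078 ]
 [0.4702 0.3657 0.078 ]]
back wall top front edge [[0.6119 0.3576 0.06  ]
 [0.4545 0.3657 0.06  ]]
lid outer [[0.5892 0.1981 0.078 ]
 [0.4629 0.2021 0.078 ]]
```

View pics/side23a.png

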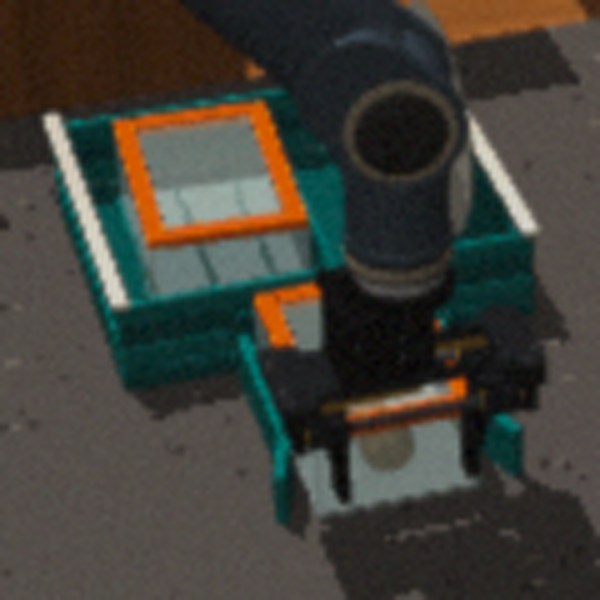

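The outer end stands about 6 mm out of the tips, measured with a pusher-thickness uncertainty of a couple of mm, and the hinge edge meets the back wall line. One firmer push will show whether anything still gives.

Emit:
arm_command(series=[[0,2,0,0,0,0,100],[0,4,0,0,0,0,100],[0,6,0,0,0,0,100],[0,6,0,0,0,0,100]])

```text
clock: 33.9
tcp_pos: [0.5269, 0.1712, 0.0194]
ee_rot: [-1.209, 1.221, -1.243]
ft_force: [-0.3, -32.2, 8.3]
grip_width: 0.087
```

Hard stop: 32 N and no motion. Backing off, rising and looking from above.

Emit:
arm_command(series=[[0,-8,0,0,0,0,100],[0,-20,0,0,0,0,100],[0,-45,0,0,0,0,100],[0,-75,20,0,0,0,100],[0,-95,60,0,0,0,100],[0,-95,110,0,0,0,100],[0,-95,160,0,0,0,100],[0,-85,210,0,0,0,100],[0,-75,255,0,0,0,100],[0,-75,280,0,0,0,100]])

```text
clock: 34.9
tcp_pos: [0.5275, 0.115, 0.3024]
ee_rot: [-1.194, 1.223, -1.221]
ft_force: [0.0, 0.7, -0.8]
grip_width: 0.0871
```

Emit:
arm_command(series=[[0,20,20,0,0,0,100],[0,40,20,0,0,0,100],[0,40,20,0,0,0,100],[0,40,20,0,0,0,100],[0,40,20,0,0,0,100]])

```text
clock: 35.4
tcp_pos: [0.5259, 0.151, 0.3176]
ee_rot: [-1.2, 1.228, -1.227]
ft_force: [-0.2, 0.2, 0.6]
grip_width: 0.0871
```

```bash
python3 -c "
from meas import *
s=r.get_state();print(s['ft_force'],s['ee_rot'].tolist());meas('w24.png');snap('scene','scene24.png')
im=cv2.imread('pics/w24.png');cv2.imwrite('pics/w24a.png',cv2.resize(im[0:300,200:460],None,fx=2,fy=2,interpolation=cv2.INTER_CUBIC))"
```

```text
[-0.2317  0.2208  0.6298] [-1.2003520931464509, 1.2278432914155528, -1.226850327873232]
35.4 [0.5259 0.151  0.3176] jaw -1.3767074785658389 g 0.08713040986030629 q [-1.1713  0.2589  1.0159  1.7322 -0.2281  1.2804 -0.1279]
[317.4628  85.199 ] [ 257    2  123  180 8297] [0.5284 0.2889] [0.0267 0.9996] 88.46965092408574 -0.11355004652072904 0.09204263872388807 mid [0.5282 0.2782]
```

View pics/w24a.png

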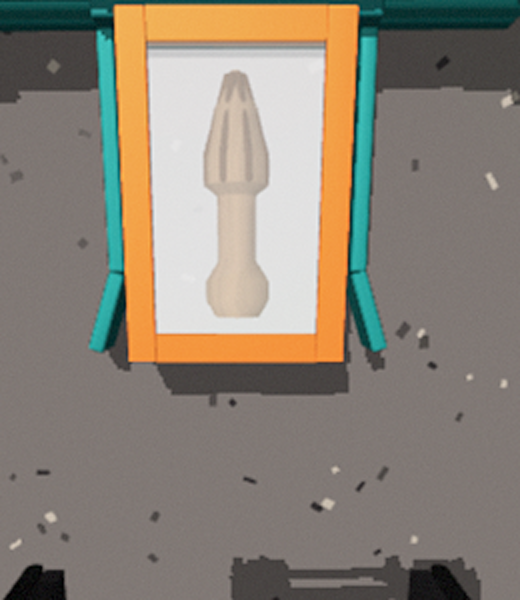

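View pics/scene24.png

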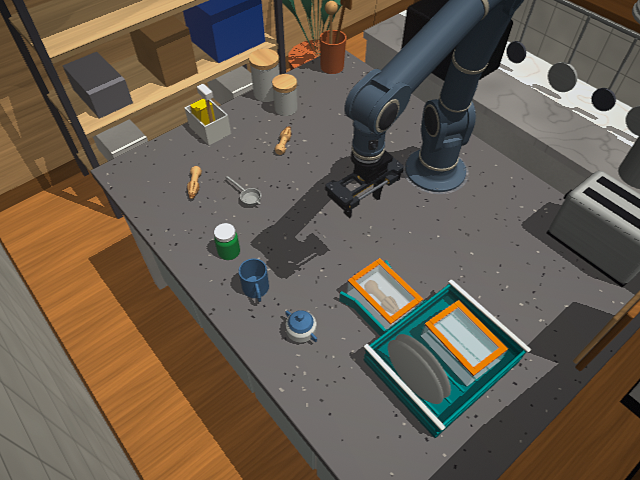

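From above, the closed tub sits between the bay walls with its hinge end at the back wall and the reamer visible inside. The strainer, soap, mug, pot and spare tub look unmoved. A last numeric check:

```bash
python3 -c "
from meas import *
c=camat([0.5259,0.1510,0.3176],[-1.2003520931464509, 1.2278432914155528, -1.226850327873232])
f=lambda p:[(x/2+200-.25,y/2-.25) for x,y in p]
O=plane(c,f([(128,361),(345,361)]),.078);H=plane(c,f([(115,5),(359,5)]),.078);F=plane(c,f([(97,351),(376,350)]),.045);K=plane(c,f([(116,270),(357,271)]),.045);W=plane(c,f([(104,30),(371,30)]),.045)
for n,v in zip('outer hinge flaretip kink wall'.split(),(O,H,F,K,W)): print(n,v[:,:2].tolist(),v.mean(0)[:2])
d=H.mean(0)-O.mean(0);print('tub yaw',np.degrees(np.arctan2(d[1],d[0])),'len',np.linalg.norm(d));d=W.mean(0)-F.mean(0);print('rack yaw',np.degrees(np.arctan2(d[1],d[0])))
a,b=[cv2.imread('pics/'+x) for x in('scene0.png','scene24.png')]
for nm,(x0,y0,x1,y1) in dict(strainer=(222,172,266,212),soap=(212,220,242,262),mug=(236,256,272,304),pot=(280,306,320,346),spare=(420,296,512,380)).items():
  print(nm,cv2.phaseCorrelate(*[np.float32(cv2.cvtColor(i[y0:y1,x0:x1],cv2.COLOR_BGR2GRAY)) for i in(a,b)]))
"
```

```text
outer [[0.463404445622927, 0.18488879267549663], [0.5897937468586415, 0.18180640259074438]] [0.5266 0.1833]
hinge [[0.4694004975603148, 0.3637350085631609], [0.5931279360326075, 0.36059291791622394]] [0.5313 0.3622]
flaretip [[0.4391508258689101, 0.18778223308463343], [0.6139518713896953, 0.18413146542955075]] [0.5266 0.186 ]
kink [[0.4547226239800297, 0.23588611323887523], [0.6008295974095835, 0.23170235326888286]] [0.5278 0.2338]
wall [[0.45764146007180506, 0.36256147640171643], [0.6052464004066883, 0.35882218348310135]] [0.5314 0.3607]
tub yaw 88.50555568370669 len 0.17887720916467303
rack yaw 88.39613652416277
strainer ((0.5162069343646394, 0.028314729498717384), 0.9950203537278706)
soap ((-0.0500824773354438, 0.533672629098497), 0.9975922758049435)
mug ((0.06014066806138274, -0.04207701632225991), 0.8414218980405066)
pot ((0.015711395621750057, 0.010299456388601413), 1.0026067440956832)
spare ((0.041029114896588226, -0.0698596178825639), 0.9440362226080011)
```

The outer end is 2.7 mm out of the flare tips (3–4 mm expected when home). Yaw is within 0.1° of the bay and the lateral offset is under 1 mm. Handing in.

```bash
python3 -c "
from cell import r
print(r.job_done(),r.get_state()['clock'])"
```

```text
the job is handed in; nothing more can be done
the job is handed in; nothing more can be done
```

The reamer is packed: it lies in the shut tub, and the tub was pushed hinge end first into the bay until the back wall stopped it. I handed in at about 35.5 s on the clock. `job_done` gave no verdict.

**What I did**
- I took the leftmost reamer (largest y) and laid it in the tub.
- I swung the lid shut along an arc and pressed it down with 37 N.
- I pushed the tub with the open fingers. It stopped hard against the back wall, with 32 N on it and no motion.

**Last checks**
- **Position:** from above, the outer end stands 2.7 mm out of the flare tips. The tub is within 0.1° and 1 mm of the bay's direction and middle line.
- **Contents:** the lid frame lies flat and the reamer is visible inside.
- **Other items:** the strainer, soap, mug, sugar pot and spare tub show less than 1 px of shift in the scene view.

**What went wrong or disagreed**
- **Fingertip reach:** `r.tip_reach` (22 mm ahead of the TCP) did not fit. The fingertips really ended about 10 mm short of the reported TCP. My first grips closed over the tops of the reamers, and I wrongly took them for non-solid bodies.
- **Look-alike moved:** while testing that idea I tried both look-alike reamers and moved one by about 65 mm. It stayed on the counter, but it breaks "leave everything else where it is". None of the failure limits in the task names it.

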